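# Scan resin specimen blocks with the hand-cranked bench scanner

### The job

Lay every resin specimen block on the scanner's sloped glass shelf, lengthwise up the slope with its lower end against the lip and the blocks side by side, and turn the focus knob so that its pointer stands at the black index mark of its ring. Then, with all the blocks in place, turn the handwheel clockwise through exactly one full turn, so that the scan head makes its one pass under the glass and the handle is at the front again, without overrunning. Finally move all the blocks to the white tray, lying flat inside it, leaving the knob and the wheel as set and the bottle, jar and lidded box where they stand.

Things in the scene. Friction and masses are not known exactly. Their poses are not given: they have to be found in the camera images.
- block0: clear resin block with an insect cast inside, 90 x 36 x 36 mm, 135 g. Two or three are present (None when absent); they are all alike. Origin at its centre; x along its 90 mm length. Starts lying on the rubber mat, long way roughly towards the scanner; any of its four long faces may be down
- block1: clear resin block with an insect cast inside, 90 x 36 x 36 mm, 135 g. Two or three are present (None when absent); they are all alike. Origin at its centre; x along its 90 mm length. Starts lying on the rubber mat, long way roughly towards the scanner; any of its four long faces may be down
- block2: clear resin block with an insect cast inside, 90 x 36 x 36 mm, 135 g. Two or three are present (None when absent); they are all alike. Origin at its centre; x along its 90 mm length. Starts lying on the rubber mat, long way roughly towards the scanner; any of its four long faces may be down
- scanner: fixed grey base plate 130 x 570 x 12 mm (y -265 to +305 mm of its origin), origin on the bench under the shelf's middle, x away from the operator, y left, z up. It carries, left to right seen from the robot: handwheel on a white box, sloped shelf between aluminium cheeks with a black scan head below, focus knob on a white box. Place and yaw vary
- shelf: narrow glass shelf of the scanner, 66 mm deep (x), 318 mm wide (y), climbing 15 degrees away from the robot. Origin: middle of the glass top, 85 mm above the bench; x up the slope, y left, z out of the glass. Lip 8 mm high at the lower edge, inner face at x = -33 mm: a block against it has its centre at x 12, z 18 mm; cheeks 8 mm high at y = +-159 mm. Blocks stay by friction, overhanging the top edge
- wheel (a joint): angle of the handwheel in rad: 0 at the start (handle at the scanner's front, -x of its base), grows clockwise seen from above, 6.283 after one turn; stops at -0.6 and 6.9. Friction about 0.06 N m holds it where it is left
- wheel_axis (a point): on the wheel's vertical axis, on the upper face of its 124 mm aluminium disc, 64 mm above the bench
- wheel_handle (a point): centre of the wheel's upright black handle, 50 mm from the axis: a freely spinning sleeve 22 mm across and 50 mm tall, reaching from 28 mm below to 22 mm above this point
- knob (a joint): angle of the focus knob in rad, counter-clockwise seen from above, 0 when its pointer faces the scanner's front (-x of its base); turns from -2.7 to 2.7. Friction about 0.05 N m
- knob_grip (a point): on the knob's vertical axis, mid-height of its black finger bar to grip: bar 54 mm long (along the pointer line) x 14 mm thick, reaching from 18 mm below to 14 mm above this point; under it a 64 mm disc, 10 mm thick
- knob_pointer (a point): tip of the knob's white pointer, 34 mm from its axis (white line on top of the bar towards this end)
- index_mark (a point): inner end of the long black index mark on the fixed aluminium ring around the knob, 34 mm from the knob's axis; the ring's yaw varies. All other ring ticks are short and thin
- mat: fixed grey rubber mat 130 x 290 x 4 mm on which the blocks start, origin under its centre; to the left or to the right
- tray: loose white tray, 130 x 270 x 22 mm outside, walls and floor 4 mm, 0.5 kg, origin under its centre (inner floor 4 mm above it), long side along y; on the other side from the mat
- bottle: bystander: white bottle with a blue cap, 60 mm across, 160 mm tall, behind the scanner; origin under its centre
- jar: bystander: glass jar, 64 mm across, 75 mm tall, between mat and tray; origin under its centre
- lidbox: bystander: white box with a blue lid, 116 x 156 x 65 mm, behind the scanner; origin under its centre
Things that resemble listed ones, but are neither listed nor needed, are in the scene too. Leave any green look-alike of the block0 alone.

How it is judged:
By the outcome, as a careful person would: the job done as asked, in the order asked, and still so for the second after the job is handed in, with the robot touching nothing.
Of block0, block1, block2 only 2 to 3 are there at a start; the rules pass over those that are not, and their reading is None.
At some moment in a run one of block0, block1, block2, tray may be knocked a few centimetres aside while the robot is not near it.
Once in a run the grip may slacken for a moment while it holds something.
It also fails if it takes over 210 s, if anything falls off the work surface, if the arm or the gripper's body presses on something with over 40 N, if the wrist force passes 120 N, or if a joint passes its speed limit or range.

### The arm

A 7-joint arm with a two-finger parallel gripper is mounted at the origin on the work surface. World frame = base frame: x ahead of the robot, y to its left, z up, the work surface at z = 0. Lengths are in m, angles in rad, forces in N, time in s.
With the tool pointing down it reaches from about 0.4 to 0.875 m from the base axis. Payload 4.4 kg.
Tool frame: the origin (TCP) lies on the centre line of the jaws, within the pads' length; the fingertips stand 8 mm ahead of it and the grasp point (between the pads) lies 11 mm behind it; x points along the fingers, y is the direction in which the jaws open and shut, and the axes are right-handed (so a half turn about x gives the same grasp; the last joint's range is limited). The gripper opens to 85 mm and grips with 20 to 120 N. Pads are 22 mm wide; open, the fingers measure 114 mm over their backs; the gripper's body (76 mm by 85 mm) begins 54 mm behind the grasp point. The pads swing forward as they close: fully open they stand 13 mm farther back than shut.
Start: joints at [-1.2, 0.628, 0.038, 1.517, -0.027, 0.996, -0.02], TCP at [0.275, 0.589, 0.239] pointing down, gripper open.
Joint ranges: [-3.06, 3.06], [-0.37, 2.12], [-1.25, 1.32], [0.18, 2.47], [-1.1, 4.24], [0.23, 1.98], [-2.94, 2.94]. Speed limits (rad/s): [2.57, 2.57, 3.14, 3.14, 3.14, 3.14, 3.14].

### API

Orientations are given as [roll, pitch, yaw] about the fixed x, y, z axes, in that order (R = Rz(yaw) Ry(pitch) Rx(roll)).
In Python, from plant import readout, eyes, r gives the robot as it stands. The module is installed in compiled form; this text tells all that it offers.
- The arm moves only by the tool carry_out, never from a script. Its argument "moves" is a list of rows, each an object of numbers: "x", "y", "z": the shift along the world's x, y, z in units of 250 mm (1.0 is 250 mm); "ax", "ay", "az": the turn, a rotation vector about the world's x, y, z in units of 0.5 rad (1.0 is 0.5 rad); "jaw": the opening, from -1 (shut) to 1 (fully open). A call has 1 to 12 rows; each row is the pose to reach, as a shift and turn from the pose commanded when the call began; what a row does not reach only later rows make up. A row lasts 1/12 s, in which the tool goes at most 41.7 mm and 7.16 degrees, less where a joint would pass 70% of its speed; a pose out of reach is approached as far as the arm can. A call with a number of a shift or a turn outside -1 to 1 is refused whole. A call with a gripper value outside its range is refused whole. The fingers move at their own pace and stop on an object; the grip force is fixed at half the most. Time passes only in rows, so rows that repeat a pose let the fingers close. It gives the time, the measured TCP pose, the force and the opening at its end, in the units of the state.
- readout.read_state(): the state, without advancing time (a new reading comes with each control period).
- eyes.get_image(name): name is "side" or "top"; returns a dict with "pixels" (420x560x3 uint8, red, green, blue), "fov_y" (degrees; the focal length in pixels is half the picture's height over the tangent of half this angle, whatever the lens; pixels are square), "cx", "cy" (the principal point, pixels), "k1" (the pictures are not rectified: a ray, as slopes to the right and down, at radius r is drawn at 1 + k1 r^2 times it, then the intrinsics apply), "R" (3x3) and "t" (3): a world point X has camera coordinates R X + t. Camera axes: x right, y down, z forward; pixel columns grow to the right and rows downward; lengths in m; the calibration is good to about 2 mm. A picture is of the moment at which its call begins. There is no depth.
- r.sign_off(): hands the job in, once; it reports no verdict.
The state is a dict: "clock": time; "qpos": joint angles; "joint_vel": joint speeds; "joint_efforts": joint torques, N m; "eef_pos": TCP position; "eef_rot": TCP orientation; "ft_force": force on the tool from outside, world axes, zero at the start; "torque": the same for the moment, N m; "gripper_width": finger opening in m.
Only numpy, scipy, OpenCV 4.12 (cv2) and the standard library are available. Lean on these libraries where they do the work, as an engineer would, in place of code of your own. Each camera call takes 0.05 s, during which the arm holds its last target. There are 200 camera calls.

## Working session

There is one attempt and no reset: what is moved stays moved. The work goes in short steps, Python scripts to look and compute and a tool call to move; the robot and the scene stay as the last step left them, time stands still between calls to the robot, and variables do not carry over. Pictures are saved under pics/ and viewed, about 12 in all and at most 16, crops included, and the job is handed in when it is done.

Besides the shell and the picture viewer there is one more tool, called after "Request:" as name([rows], argument=value, ...), one row to a line, values as JSON. carry_out: Moves the arm, as the interface text tells. Its arguments: {"type":"object","properties":{"moves":{"type":"array","items":{"type":"object","properties":{"x":{"type":"number"},"y":{"type":"number"},"z":{"type":"number"},"ax":{"type":"number"},"ay":{"type":"number"},"az":{"type":"number"},"jaw":{"type":"number"}}}}},"required":["moves"]}

```bash
mkdir -p pics; cat > h.py <<'E'
import numpy as np, cv2
from plant import readout, eyes, r
def grab(n,f=None):
    d=eyes.get_image(n)
    if f: cv2.imwrite('pics/'+f,d['pixels'][:,:,::-1])
    return d
def K(d):
    f=d['pixels'].shape[0]/2/np.tan(np.radians(d['fov_y'])/2); return f
def ray(d,u,v):
    f=K(d); a=np.array([(u-d['cx'])/f,(v-d['cy'])/f]); s=a.copy()
    for _ in range(20): s=a/(1+d['k1']*(s@s))
    R=np.array(d['R']);t=np.array(d['t'])
    return -R.T@t, R.T@np.array([s[0],s[1],1])
def onz(d,u,v,z):
    c,w=ray(d,u,v); return c+w*(z-c[2])/w[2]
def proj(d,X):
    p=np.array(d['R'])@np.array(X)+np.array(d['t']); s=p[:2]/p[2]; s=s*(1+d['k1']*(s@s)); return s*K(d)+[d['cx'],d['cy']]
def two(d1,p1,d2,p2):
    c1,w1=ray(d1,*p1);c2,w2=ray(d2,*p2)
    k=np.linalg.lstsq(np.c_[w1,-w2],c2-c1,rcond=None)[0]
    a=c1+w1*k[0];b=c2+w2*k[1]; return (a+b)/2,np.linalg.norm(a-b)
E
python3 - <<'E'
from h import *
np.set_printoptions(precision=4,suppress=True)
for n in('top','side'):
    d=grab(n,n+'0.png'); print(n,d['fov_y'],d['cx'],d['cy'],d['k1'],-np.array(d['R']).T@d['t'])
    big=cv2.resize(d['pixels'],(800,600),interpolation=cv2.INTER_CUBIC); cv2.imwrite(f'pics/{n}0b.png',big[:,:,::-1])
s=readout.read_state();print({k:np.round(v,4) for k,v in s.items()})
E
```

```text
top 53.67870023064682 284.3664562644814 201.265258371288 0.028646397007058563 [0.3977 0.0252 1.2885]
side 49.020969925537656 275.42226954554957 206.2022146147477 0.028557769081577145 [ 0.125  -0.8818  0.8824]
{'clock': np.float64(0.1), 'qpos': array([-1.1998,  0.6293,  0.0384,  1.5183, -0.027 ,  0.9963, -0.0201]), 'joint_vel': array([ 0.0006, -0.0025,  0.0007, -0.0025, -0.0008, -0.0004, -0.0002]), 'joint_efforts': array([  0.0034, -56.4537,   1.2306, -19.3974,   0.0113,   0.0054,
        -0.    ]), 'eef_pos': array([0.2747, 0.5885, 0.2385]), 'eef_rot': array([-1.5643,  1.569 , -2.0011]), 'ft_force': array([1.111 , 0.4279, 0.2018]), 'torque': array([ 0.034 ,  0.0094, -0.011 ]), 'gripper_width': np.float64(0.0854)}
```

View pics/top0b.png

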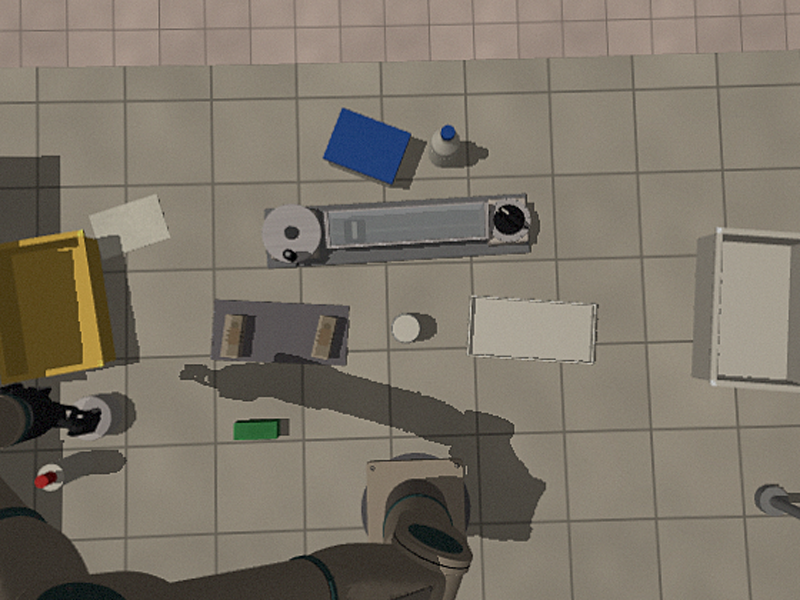

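View pics/side0b.png

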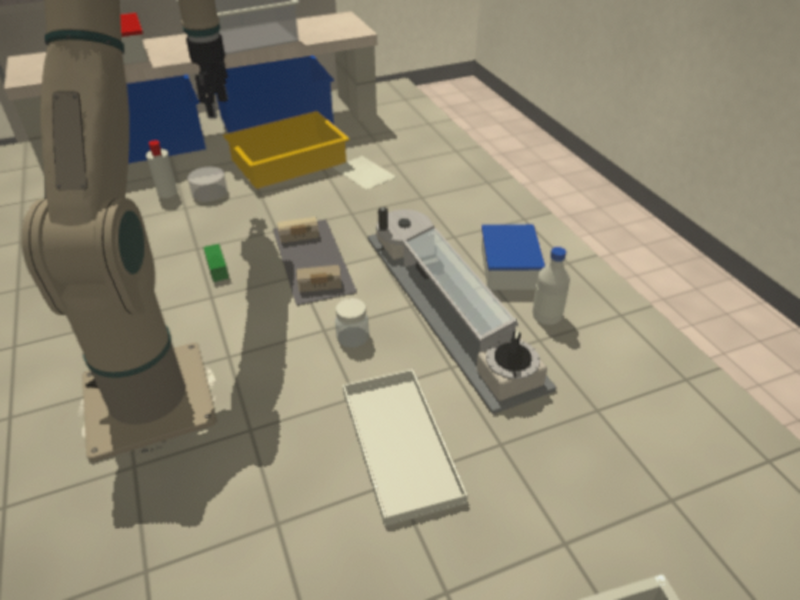

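The top view shows two blocks on the mat at big-picture pixels (238,336) and (329,337). The wheel is at (292,232), the knob at (510,218), the tray at (533,330) and the jar at (406,327). Next I'll take crops and rough positions.

```bash
python3 - <<'E'
from h import *
np.set_printoptions(precision=4,suppress=True)
d=grab('top'); s=0.7
P=d['pixels']
k=cv2.resize(P[130:180,330:380],(400,400),interpolation=cv2.INTER_CUBIC)
w=cv2.resize(P[200:260,140:260],(800,400),interpolation=cv2.INTER_CUBIC)
w2=cv2.resize(P[130:192,180:380][:, :],(800,248),interpolation=cv2.INTER_CUBIC)
w3=np.zeros((600,800,3),np.uint8); w3[:248]=w2; w3[250:600,:350]=cv2.resize(k,(350,350)); w3[250:475,350:800]=cv2.resize(w,(450,225))
cv2.imwrite('pics/c1.png',w3[:,:,::-1])
for n,u,v,z in [('blkL',238,336,.04),('blkR',329,337,.04),('wheelaxis',292,232,.064),('handle',291,254,.09),('knob',511,219,.08),('tray',533,330,.02),('jar',406,327,.075),
 ('plFL',266,268,.012),('plFR',531,251,.012),('plBR',527,194,.012),('plBL',265,209,.012),('trTL',472,297,.022),('trTR',597,303,.022),('trBR',594,362,.022),('trBL',469,355,.022),('bottlecap',448,131,.16),('green',256,429,.036)]:
    print(n,onz(d,u*s,v*s,z)[:2])
E
```

```text
blkL [0.3772 0.3573]
blkR [0.3693 0.1683]
wheelaxis [0.5889 0.2371]
handle [0.5401 0.2354]
knob [ 0.6011 -0.2155]
tray [ 0.3707 -0.2651]
jar [0.3857 0.007 ]
plFL [0.5206 0.3031]
plFR [ 0.5414 -0.2698]
plBR [ 0.6664 -0.2661]
plBL [0.6485 0.3031]
trTL [ 0.445  -0.1369]
trTR [ 0.4244 -0.4041]
trBR [ 0.2992 -0.3915]
trBL [ 0.3218 -0.126 ]
bottlecap [ 0.7623 -0.0841]
green [0.184  0.3235]
```

View pics/c1.png

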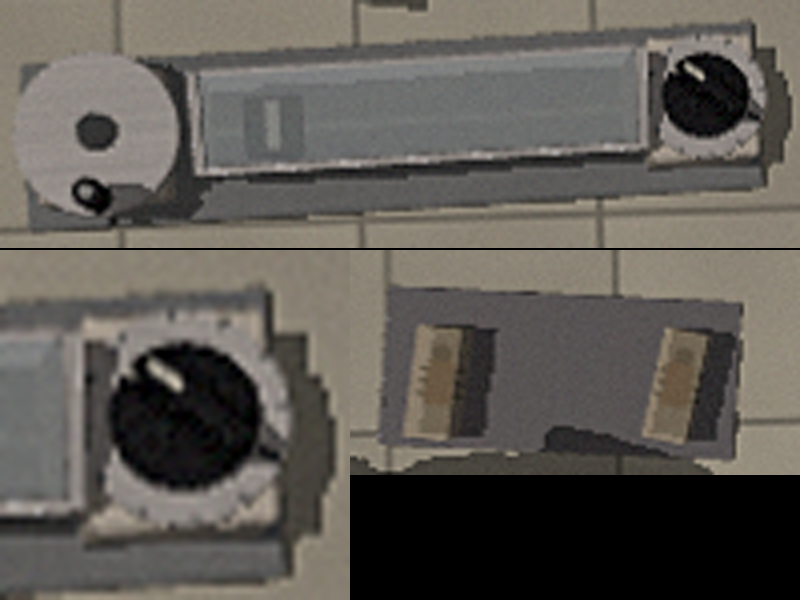

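The top crop shows the knob pointer line pointing back-left and the long index mark at the right, slightly to the front. The black disc centre is at about full-frame pixel (356,153). Both blocks show bright tan top faces. I'll measure these more finely, with a side crop for the knob height.

```bash
cat >> h.py <<'E'
from scipy.spatial.transform import Rotation as Ro
def toolR(yaw,tilt=0.0,syaw=0.0):
    """x down, jaws (y) along world direction yaw; then tilt about scanner +-y axis"""
    y=np.array([np.cos(yaw),np.sin(yaw),0]);x=np.array([0,0,-1.]);R=np.c_[x,y,np.cross(x,y)]
    ax=np.array([-np.sin(syaw),np.cos(syaw),0])
    return Ro.from_rotvec(ax*tilt).as_matrix()@R
def cur():
    s=readout.read_state(); return s,Ro.from_euler('xyz',s['eef_rot']).as_matrix()
def go(p,R=None):
    s,Rc=cur(); o=[(np.array(p)-s['eef_pos'])/.25]
    if R is not None: o.append(Ro.from_matrix(R@Rc.T).as_rotvec()/.5)
    return o
E
python3 - <<'E'
from h import *
np.set_printoptions(precision=4,suppress=True)
d=grab('top');P=d['pixels'];e=grab('side');Q=e['pixels']
hsv=cv2.cvtColor(P,cv2.COLOR_RGB2HSV)
m=((P[:,:,0].astype(int)-P[:,:,2]>28)&(P[:,:,0]>95)).astype(np.uint8)*255
m[:205]=0;m[255:]=0;m[:,:150]=0;m[:,245:]=0
m=cv2.morphologyEx(m,cv2.MORPH_CLOSE,np.ones((5,5)))
for c in cv2.findContours(m,0,2)[0]:
    if cv2.contourArea(c)<100: continue
    b=cv2.boxPoints(cv2.minAreaRect(c)); W=np.array([onz(d,*q,.04)[:2] for q in b]); E=[np.linalg.norm(W[i]-W[i-1]) for i in range(4)]
    i=int(np.argmax(E)); v=W[i]-W[i-1]; v*=np.sign(v[0]); print(W.mean(0),'yaw',np.arctan2(v[1],v[0]),E)
s,R=cur(); print('tool y',R[:,1],'x',R[:,0])
u0,v0=320,205
k=cv2.resize(Q[v0:v0+80,u0:u0+80],(480,480),interpolation=cv2.INTER_CUBIC)
w=cv2.resize(Q[130:250,250:370],(320,320),interpolation=cv2.INTER_CUBIC)
o=np.zeros((480,800,3),np.uint8);o[:,:480]=k;o[:320,480:]=w;cv2.imwrite('pics/c2.png',o[:,:,::-1])
E
```

```text
[0.3702 0.1807] yaw -0.24105287040986167 [np.float64(0.03329392830258761), np.float64(0.08611475171834479), np.float64(0.033444984749808955), np.float64(0.08613574776480709)]
[0.3783 0.3717] yaw -0.13629121106207967 [np.float64(0.032573626358666966), np.float64(0.08700902468236181), np.float64(0.03272122312460776), np.float64(0.08706193179508209)]
tool y [ 0.4231  0.9061 -0.0008] x [-0.0003 -0.0008 -1.    ]
```

View pics/c2.png

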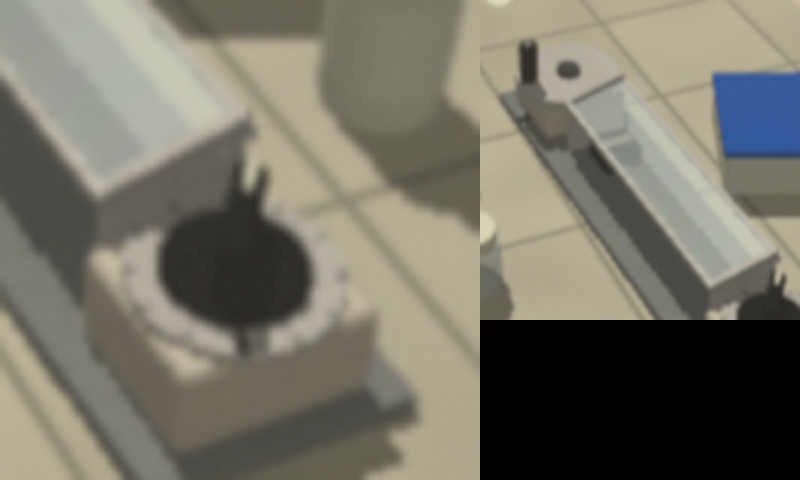

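The side crop (6×, origin 320,205) shows the index mark at crop (246,341) towards the operator's right, the ring centre at about (232,278), and the bar standing upright, seen end-on at (248,190). I'll triangulate these.

```bash
python3 - <<'E'
from h import *
np.set_printoptions(precision=4,suppress=True)
d=grab('top');e=grab('side')
T=lambda a,b:(330+a/7,130+(b-250)/7); S=lambda a,b:(320+a/6,205+b/6)
print('ring',two(d,T(196,432),e,S(232,278)))
print('mark in',two(d,T(258,443),e,S(244,328)),'out',two(d,T(282,457),e,S(247,355)))
print('disc',two(d,T(183,418),e,S(235,267)))
print('line far tip',two(d,T(148,360),e,S(238,155)), two(d,T(148,360),e,S(245,190)))
for z in(.09,.1,.11): print(z,onz(d,*T(148,360),z),onz(d,*T(182,385),z))
H=lambda a,b:(250+(a-480)*.375,130+b*.375); T2=lambda a,b:(180+a/4,130+b/4)
print('handle top',two(d,T2(88,186),e,H(528,42)),'hub',two(d,T2(97,131),e,H(569,70)))
# disc circle center in top
print(onz(d,*T2(97,135),.064))
# shelf corners top picture: lip corners outer/cheek tops
for q in [(200,178),(648,150),(190,72),(643,45)]: print(q,onz(d,*T2(*q),.085)[:2])
E
```

```text
ring (array([ 0.5969, -0.2192,  0.0694]), np.float64(0.004534489069818049))
mark in (array([ 0.59  , -0.2448,  0.0683]), np.float64(0.0008657550894086629)) out (array([ 0.5847, -0.2556,  0.0654]), np.float64(0.0020749493009903646))
disc (array([ 0.6024, -0.2137,  0.0687]), np.float64(0.0029586789670810187))
line far tip (array([ 0.6167, -0.191 ,  0.1075]), np.float64(0.004811980401242936)) (array([ 0.6201, -0.1944,  0.0895]), np.float64(0.004702104543874542))
0.09 [ 0.6223 -0.1953  0.09  ] [ 0.6114 -0.209   0.09  ]
0.1 [ 0.6204 -0.1934  0.1   ] [ 0.6096 -0.2071  0.1   ]
0.11 [ 0.6185 -0.1916  0.11  ] [ 0.6078 -0.2051  0.11  ]
handle top (array([0.5397, 0.2349, 0.1208]), np.float64(0.0011086508301381718)) hub (array([0.5886, 0.2363, 0.0686]), np.float64(0.003046864507007957))
[0.5849 0.2376 0.064 ]
(200, 178) [0.5483 0.16  ]
(648, 150) [ 0.5598 -0.167 ]
(190, 72) [0.6261 0.1655]
(643, 45) [ 0.6372 -0.1662]
```

Heights and radii agree with the sizes given: ring about 68 mm, mark radius 33–45 mm, scanner origin ≈ (0.595, −0.002) with yaw 0.035. I'll start with the left block.

Request:
carry_out([
  {"x": 0.412, "y": -0.868, "z": -0.556, "az": 0.6, "jaw": 1},
  {"x": 0.412, "y": -0.868, "z": -0.556, "az": 0.6, "jaw": 1},
  {"x": 0.412, "y": -0.868, "z": -0.556, "az": 0.6, "jaw": 1},
  {"x": 0.412, "y": -0.868, "z": -0.556, "az": 0.6, "jaw": 1},
  {"x": 0.412, "y": -0.868, "z": -0.556, "az": 0.6, "jaw": 1},
  {"x": 0.412, "y": -0.868, "z": -0.556, "az": 0.6, "jaw": 1},
  {"x": 0.412, "y": -0.868, "z": -0.556, "az": 0.6, "jaw": 1},
  {"x": 0.412, "y": -0.868, "z": -0.556, "az": 0.6, "jaw": 1},
  {"x": 0.412, "y": -0.868, "z": -0.556, "az": 0.6, "jaw": 1},
  {"x": 0.412, "y": -0.868, "z": -0.556, "az": 0.6, "jaw": 1},
])

```text
validation failed for argument at $.mo...
```

```bash
python3 - <<'E'
from h import *
np.set_printoptions(precision=4,suppress=True)
s,R=cur(); print(s['eef_pos'],R[:,1],s['qpos'],s['ft_force']); print(go([.378,.372,.02],toolR(1.435)))
e=grab('side');d=grab('top')
a=e['pixels'][100:240,140:320];b=d['pixels'][180:280,120:260]
cv2.imwrite('pics/c3.png',np.hstack([cv2.resize(a,(400,311)),cv2.resize(b,(400,311))])[:,:,::-1])
E
```

```text
[0.2749 0.5889 0.2391] [ 0.423   0.9061 -0.0004] [-1.1998  0.6287  0.0385  1.5176 -0.027   0.9963 -0.02  ] [-0.3369  0.164   0.4104]
[array([ 0.4124, -0.8675, -0.8763]), array([ 0.0008, -0.0002,  0.6019])]
```

View pics/c3.png

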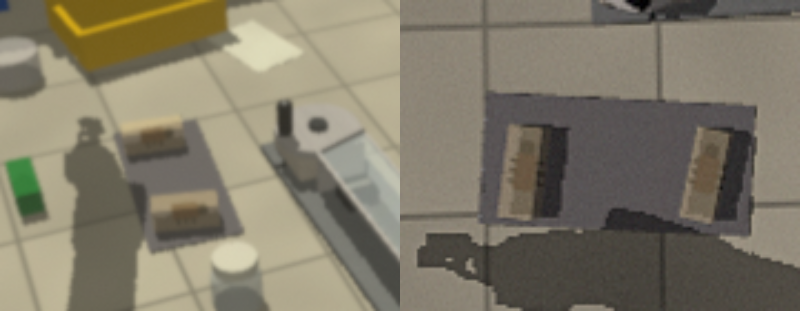

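The move was refused; it probably needs all seven keys in every row. The scene hasn't changed.

Request:
carry_out([
  {"x": 0.412, "y": -0.868, "z": -0.556, "ax": 0, "ay": 0, "az": 0.6, "jaw": 1},
  {"x": 0.412, "y": -0.868, "z": -0.556, "ax": 0, "ay": 0, "az": 0.6, "jaw": 1},
  {"x": 0.412, "y": -0.868, "z": -0.556, "ax": 0, "ay": 0, "az": 0.6, "jaw": 1},
  {"x": 0.412, "y": -0.868, "z": -0.556, "ax": 0, "ay": 0, "az": 0.6, "jaw": 1},
  {"x": 0.412, "y": -0.868, "z": -0.556, "ax": 0, "ay": 0, "az": 0.6, "jaw": 1},
  {"x": 0.412, "y": -0.868, "z": -0.556, "ax": 0, "ay": 0, "az": 0.6, "jaw": 1},
  {"x": 0.412, "y": -0.868, "z": -0.556, "ax": 0, "ay": 0, "az": 0.6, "jaw": 1},
  {"x": 0.412, "y": -0.868, "z": -0.556, "ax": 0, "ay": 0, "az": 0.6, "jaw": 1},
  {"x": 0.412, "y": -0.868, "z": -0.556, "ax": 0, "ay": 0, "az": 0.6, "jaw": 1},
])

```text
clock: 1.2
eef_pos: [0.3787, 0.3701, 0.0997]
eef_rot: [-1.9, 1.569, -2.04]
ft_force: [0.2, -0.1, 0.0]
gripper_width: 0.0852
```

Reached. I'll descend and close.

Request:
carry_out([
  {"x": 0, "y": 0, "z": -0.16, "ax": 0, "ay": 0, "az": 0, "jaw": 1},
  {"x": 0, "y": 0, "z": -0.316, "ax": 0, "ay": 0, "az": 0, "jaw": 1},
  {"x": 0, "y": 0, "z": -0.316, "ax": 0, "ay": 0, "az": 0, "jaw": 1},
  {"x": 0, "y": 0, "z": -0.316, "ax": 0, "ay": 0, "az": 0, "jaw": 1},
  {"x": 0, "y": 0, "z": -0.316, "ax": 0, "ay": 0, "az": 0, "jaw": -1},
  {"x": 0, "y": 0, "z": -0.316, "ax": 0, "ay": 0, "az": 0, "jaw": -1},
  {"x": 0, "y": 0, "z": -0.316, "ax": 0, "ay": 0, "az": 0, "jaw": -1},
  {"x": 0, "y": 0, "z": -0.316, "ax": 0, "ay": 0, "az": 0, "jaw": -1},
  {"x": 0, "y": 0, "z": -0.316, "ax": 0, "ay": 0, "az": 0, "jaw": -1},
  {"x": 0, "y": 0, "z": -0.316, "ax": 0, "ay": 0, "az": 0, "jaw": -1},
  {"x": 0, "y": 0, "z": -0.316, "ax": 0, "ay": 0, "az": 0, "jaw": -1},
])

```text
clock: 2.12
eef_pos: [0.379, 0.3733, 0.0237]
eef_rot: [0.993, 1.567, 0.856]
ft_force: [-1.8, 0.3, 10.2]
gripper_width: 0.0348
```

Request:
carry_out([
  {"x": 0, "y": 0, "z": 0, "ax": 0, "ay": 0, "az": 0, "jaw": -1},
  {"x": 0, "y": 0, "z": 0.16, "ax": 0, "ay": 0, "az": 0, "jaw": -1},
  {"x": 0, "y": 0, "z": 0.32, "ax": 0, "ay": 0, "az": 0, "jaw": -1},
  {"x": 0, "y": 0, "z": 0.48, "ax": 0, "ay": 0, "az": 0, "jaw": -1},
  {"x": 0, "y": 0, "z": 0.64, "ax": 0, "ay": 0, "az": 0, "jaw": -1},
  {"x": 0, "y": 0, "z": 0.64, "ax": 0, "ay": 0, "az": 0, "jaw": -1},
  {"x": 0, "y": 0, "z": 0.64, "ax": 0, "ay": 0, "az": 0, "jaw": -1},
])

```text
clock: 2.7
eef_pos: [0.3792, 0.3731, 0.1844]
eef_rot: [0.944, 1.564, 0.807]
ft_force: [-0.3, -0.5, -1.9]
gripper_width: 0.035
```

```bash
cat > place.py <<'E'
from h import *
np.set_printoptions(precision=3,suppress=True)
O=np.array([.595,-.002,.085]);Y=.035;TL=np.radians(15)
SR=Ro.from_rotvec([0,0,Y]).as_matrix()@Ro.from_rotvec([0,-TL,0]).as_matrix()  # shelf axes
def shelf(p): return O+SR@np.array(p)
TR=SR@toolR(np.pi/2)
E
python3 - <<'E'
from place import *
s,R=cur(); print(s['eef_pos'],s['gripper_width'],s['ft_force'],s['qpos'])
# grasp tcp was 0.0 along block, tcp z above block bottom ~.016+
for y in(.05,): 
    for h,x in((.09,.012),(.03,.02)): print(y,h,go(shelf([x,y,h]),TR), shelf([x,y,h]))
E
```

```text
[0.379 0.373 0.184] 0.03496820738738938 [-0.267 -0.526 -1.894] [-0.781  0.531 -0.072  1.91   0.057  0.696  0.546]
0.05 0.09 [array([ 0.81 , -1.302, -0.038]), array([-0.037, -0.515,  0.341])] [0.582 0.048 0.175]
0.05 0.03 [array([ 0.903, -1.299, -0.261]), array([-0.037, -0.515,  0.341])] [0.605 0.048 0.119]
```

Block held (width 35 mm, weight seen). Moving over the shelf.

Request:
carry_out([
  {"x": 0.405, "y": -0.65, "z": 0.08, "ax": -0.037, "ay": -0.515, "az": 0.341, "jaw": -1},
  {"x": 0.405, "y": -0.65, "z": 0.08, "ax": -0.037, "ay": -0.515, "az": 0.341, "jaw": -1},
  {"x": 0.405, "y": -0.65, "z": 0.08, "ax": -0.037, "ay": -0.515, "az": 0.341, "jaw": -1},
  {"x": 0.405, "y": -0.65, "z": 0.08, "ax": -0.037, "ay": -0.515, "az": 0.341, "jaw": -1},
  {"x": 0.405, "y": -0.65, "z": 0.08, "ax": -0.037, "ay": -0.515, "az": 0.341, "jaw": -1},
  {"x": 0.405, "y": -0.65, "z": 0.08, "ax": -0.037, "ay": -0.515, "az": 0.341, "jaw": -1},
  {"x": 0.405, "y": -0.65, "z": 0.08, "ax": -0.037, "ay": -0.515, "az": 0.341, "jaw": -1},
])

```text
clock: 3.28
eef_pos: [0.479, 0.207, 0.2002]
eef_rot: [-0.026, 1.315, 0.004]
ft_force: [-0.4, 1.0, -2.4]
gripper_width: 0.0349
```

Request:
carry_out([
  {"x": 0.44, "y": -0.65, "z": -0.118, "ax": 0, "ay": 0, "az": 0, "jaw": -1},
  {"x": 0.44, "y": -0.65, "z": -0.118, "ax": 0, "ay": 0, "az": 0, "jaw": -1},
  {"x": 0.44, "y": -0.65, "z": -0.118, "ax": 0, "ay": 0, "az": 0, "jaw": -1},
  {"x": 0.44, "y": -0.65, "z": -0.118, "ax": 0, "ay": 0, "az": 0, "jaw": -1},
  {"x": 0.44, "y": -0.65, "z": -0.118, "ax": 0, "ay": 0, "az": 0, "jaw": -1},
  {"x": 0.44, "y": -0.65, "z": -0.118, "ax": 0, "ay": 0, "az": 0, "jaw": -1},
  {"x": 0.44, "y": -0.65, "z": -0.118, "ax": 0, "ay": 0, "az": 0, "jaw": -1},
  {"x": 0.44, "y": -0.65, "z": -0.118, "ax": 0, "ay": 0, "az": 0, "jaw": -1},
])

```text
clock: 3.95
eef_pos: [0.588, 0.0489, 0.1706]
eef_rot: [-0.017, 1.316, 0.02]
ft_force: [0.0, -0.1, -2.3]
gripper_width: 0.035
```

```bash
python3 - <<'E'
from place import *
s,R=cur(); print(s['eef_pos'],s['gripper_width'],s['ft_force'],s['qpos'])
print('shelf frame',SR.T@(s['eef_pos']-O))
for h,x in((.03,.022),(.021,.022),(.021,.008)): print(h,x,go(shelf([x,.05,h]),TR), shelf([x,.05,h]))
d=grab('top');e=grab('side')
a=e['pixels'][130:270,200:400];b=d['pixels'][110:210,170:370]
cv2.imwrite('pics/c4.png',np.vstack([cv2.resize(a,(430,301)),cv2.resize(b,(430,215))])[:,:,::-1])
E
```

```text
[0.588 0.049 0.171] 0.035033672021157564 [ 0.032 -0.1   -2.343] [-0.06   0.54  -0.13   1.999  0.289  0.367  1.187]
shelf frame [0.017 0.051 0.084]
0.03 0.022 [array([ 0.075, -0.002, -0.204]), array([ 0.009, -0.013, -0.002])] [0.607 0.048 0.12 ]
0.021 0.022 [array([ 0.084, -0.001, -0.239]), array([ 0.009, -0.013, -0.002])] [0.609 0.049 0.111]
0.021 0.008 [array([ 0.03 , -0.003, -0.253]), array([ 0.009, -0.013, -0.002])] [0.596 0.048 0.107]
```

View pics/c4.png

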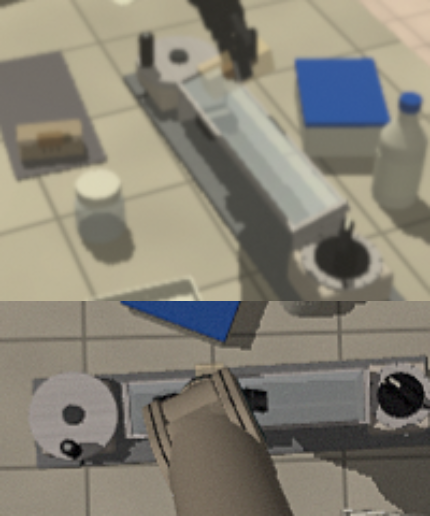

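The held block hovers over the left-middle of the shelf, with the wheel and knob clear. I'll lower it to about glass height, a little upslope.

Request:
carry_out([
  {"x": 0.08, "y": 0, "z": -0.12, "ax": 0.009, "ay": -0.013, "az": 0, "jaw": -1},
  {"x": 0.084, "y": 0, "z": -0.2, "ax": 0.009, "ay": -0.013, "az": 0, "jaw": -1},
  {"x": 0.084, "y": 0, "z": -0.22, "ax": 0.009, "ay": -0.013, "az": 0, "jaw": -1},
  {"x": 0.084, "y": 0, "z": -0.235, "ax": 0.009, "ay": -0.013, "az": 0, "jaw": -1},
  {"x": 0.084, "y": 0, "z": -0.239, "ax": 0.009, "ay": -0.013, "az": 0, "jaw": -1},
  {"x": 0.084, "y": 0, "z": -0.239, "ax": 0.009, "ay": -0.013, "az": 0, "jaw": -1},
  {"x": 0.084, "y": 0, "z": -0.239, "ax": 0.009, "ay": -0.013, "az": 0, "jaw": -1},
])

```text
clock: 4.63
eef_pos: [0.6106, 0.0474, 0.1133]
eef_rot: [-0.003, 1.305, 0.032]
ft_force: [0.4, -0.4, -1.6]
gripper_width: 0.035
```

```bash
python3 - <<'E'
from place import *
s,R=cur(); print('shelf frame',SR.T@(s['eef_pos']-O),SR.T@s['ft_force'],s['torque'])
e=grab('side')
cv2.imwrite('pics/c5.png',cv2.resize(e['pixels'][130:200,260:350],(720,560),interpolation=cv2.INTER_CUBIC)[:,:,::-1])
E
```

```text
shelf frame [0.024 0.049 0.023] [-0.077 -0.45  -1.594] [-0.006  0.345 -0.   ]
```

View pics/c5.png

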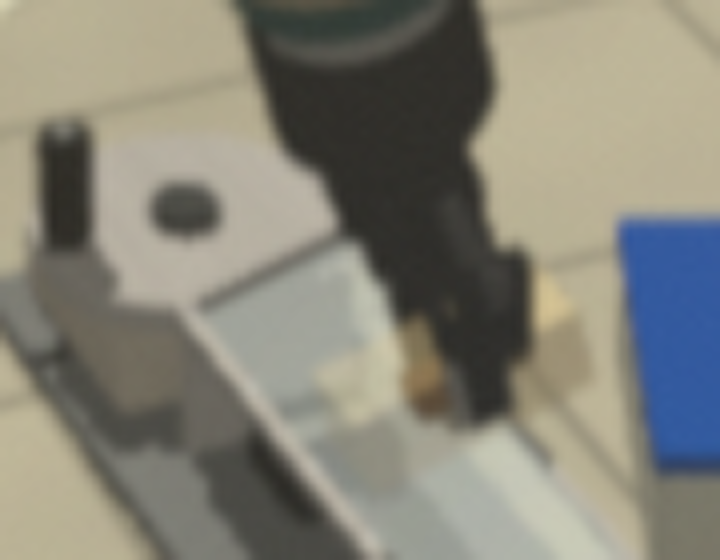

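The block is just above the glass, a bit upslope. I'll press it down gently.

Request:
carry_out([
  {"x": 0.004, "y": 0, "z": -0.0155, "ax": 0, "ay": 0, "az": 0, "jaw": -1},
  {"x": 0.004, "y": 0, "z": -0.0155, "ax": 0, "ay": 0, "az": 0, "jaw": -1},
  {"x": 0.004, "y": 0, "z": -0.0155, "ax": 0, "ay": 0, "az": 0, "jaw": -1},
])

```text
clock: 4.93
eef_pos: [0.612, 0.047, 0.1101]
eef_rot: [-0.003, 1.304, 0.031]
ft_force: [-1.8, 0.0, 3.7]
gripper_width: 0.0346
```

Request:
carry_out([
  {"x": -0.016, "y": -0.001, "z": -0.004, "ax": 0, "ay": 0, "az": 0, "jaw": -1},
  {"x": -0.031, "y": -0.001, "z": -0.008, "ax": 0, "ay": 0, "az": 0, "jaw": -1},
  {"x": -0.031, "y": -0.001, "z": -0.008, "ax": 0, "ay": 0, "az": 0, "jaw": -1},
])

```text
clock: 5.18
eef_pos: [0.6045, 0.0469, 0.1081]
eef_rot: [-0.001, 1.303, 0.033]
ft_force: [-1.2, 1.2, 7.8]
gripper_width: 0.0349
```

```bash
python3 - <<'E'
from place import *
s,R=cur(); print('shelf frame',SR.T@(s['eef_pos']-O),SR.T@s['ft_force'],s['torque'])
E
```

```text
shelf frame [0.017 0.049 0.019] [0.927 1.248 7.859] [ 0.034  0.39  -0.056]
```

Request:
carry_out([
  {"x": -0.012, "y": 0, "z": -0.003, "ax": 0, "ay": 0, "az": 0, "jaw": -1},
  {"x": -0.016, "y": 0, "z": -0.004, "ax": 0, "ay": 0, "az": 0, "jaw": -1},
  {"x": -0.016, "y": 0, "z": -0.004, "ax": 0, "ay": 0, "az": 0, "jaw": -1},
])

```text
clock: 5.43
eef_pos: [0.6022, 0.047, 0.1075]
eef_rot: [0.0, 1.3, 0.034]
ft_force: [2.6, -0.2, 6.7]
gripper_width: 0.035
```

Request:
carry_out([
  {"x": -0.012, "y": 0, "z": -0.003, "ax": 0, "ay": 0, "az": 0, "jaw": -1},
  {"x": -0.016, "y": 0, "z": -0.004, "ax": 0, "ay": 0, "az": 0, "jaw": -1},
  {"x": -0.016, "y": 0, "z": -0.004, "ax": 0, "ay": 0, "az": 0, "jaw": -1},
])

```text
clock: 5.68
eef_pos: [0.6019, 0.047, 0.1079]
eef_rot: [0.003, 1.294, 0.037]
ft_force: [10.5, -1.7, 4.5]
gripper_width: 0.035
```

Request:
carry_out([
  {"x": -0.008, "y": 0, "z": -0.002, "ax": 0, "ay": 0, "az": 0, "jaw": -1},
  {"x": -0.008, "y": 0, "z": -0.002, "ax": 0, "ay": 0, "az": 0, "jaw": -1},
  {"x": -0.008, "y": 0, "z": -0.002, "ax": 0, "ay": 0, "az": 0, "jaw": -1},
])

```text
clock: 5.93
eef_pos: [0.6017, 0.047, 0.1081]
eef_rot: [0.003, 1.291, 0.037]
ft_force: [12.8, 0.1, 3.7]
gripper_width: 0.0344
```

```bash
python3 - <<'E'
from place import *
s,R=cur(); print('shelf frame',SR.T@(s['eef_pos']-O),SR.T@s['ft_force'],s['torque'])
E
```

```text
shelf frame [0.014 0.049 0.02 ] [13.271 -0.355  0.279] [-0.358 -2.73  -0.037]
```

Lip contact at shelf x = 14 mm (expected 12). Now relieve the force, open partly and lift off along the normal.

Request:
carry_out([
  {"x": 0.017, "y": 0, "z": 0.003, "ax": 0, "ay": 0, "az": 0, "jaw": -1},
  {"x": 0.017, "y": 0, "z": 0.003, "ax": 0, "ay": 0, "az": 0, "jaw": -1},
  {"x": 0.017, "y": 0, "z": 0.003, "ax": 0, "ay": 0, "az": 0, "jaw": 0.3},
  {"x": 0.017, "y": 0, "z": 0.003, "ax": 0, "ay": 0, "az": 0, "jaw": 0.3},
  {"x": 0.017, "y": 0, "z": 0.003, "ax": 0, "ay": 0, "az": 0, "jaw": 0.3},
  {"x": 0.017, "y": 0, "z": 0.003, "ax": 0, "ay": 0, "az": 0, "jaw": 0.3},
  {"x": 0.0, "y": 0, "z": 0.08, "ax": 0, "ay": 0, "az": 0, "jaw": 0.3},
  {"x": -0.02, "y": 0, "z": 0.16, "ax": 0, "ay": 0, "az": 0, "jaw": 0.3},
  {"x": -0.06, "y": 0, "z": 0.3, "ax": 0, "ay": 0, "az": 0, "jaw": 0.3},
  {"x": -0.1, "y": 0, "z": 0.4, "ax": 0, "ay": 0, "az": 0, "jaw": 0.3},
])

```text
clock: 6.77
eef_pos: [0.5678, 0.0471, 0.2048]
eef_rot: [-0.003, 1.307, 0.032]
ft_force: [1.4, 0.2, 0.3]
gripper_width: 0.0554
```

```bash
python3 - <<'E'
from place import *
s,R=cur(); print(s['eef_pos'],s['ft_force'],s['gripper_width'])
d=grab('top');P=d['pixels']
m=((P[:,:,0].astype(int)-P[:,:,2]>28)&(P[:,:,0]>95)).astype(np.uint8)*255
m[:205]=0;m[255:]=0;m[:,:150]=0;m[:,245:]=0
m=cv2.morphologyEx(m,cv2.MORPH_CLOSE,np.ones((5,5)))
for c in cv2.findContours(m,0,2)[0]:
    if cv2.contourArea(c)<100: continue
    b=cv2.boxPoints(cv2.minAreaRect(c)); W=np.array([onz(d,*q,.04)[:2] for q in b]); E=[np.linalg.norm(W[i]-W[i-1]) for i in range(4)]
    i=int(np.argmax(E)); v=W[i]-W[i-1]; v*=np.sign(v[0]); print(W.mean(0),'yaw',np.arctan2(v[1],v[0]),E[:2])
    print(go([.375,.181,.12],toolR(np.pi/2+np.arctan2(v[1],v[0]))))
E
```

```text
[0.568 0.047 0.205] [1.36  0.243 0.349] 0.055430464617155784
[0.37  0.181] yaw -0.23344413548013995 [np.float64(0.033507411842317786), np.float64(0.08681236769148666)]
[array([-0.773,  0.534, -0.356]), array([ 0.055,  0.538, -0.534])]
```

Request:
carry_out([
  {"x": -0.773, "y": 0.534, "z": -0.356, "ax": 0.055, "ay": 0.538, "az": -0.534, "jaw": 1},
  {"x": -0.773, "y": 0.534, "z": -0.356, "ax": 0.055, "ay": 0.538, "az": -0.534, "jaw": 1},
  {"x": -0.773, "y": 0.534, "z": -0.356, "ax": 0.055, "ay": 0.538, "az": -0.534, "jaw": 1},
  {"x": -0.773, "y": 0.534, "z": -0.356, "ax": 0.055, "ay": 0.538, "az": -0.534, "jaw": 1},
  {"x": -0.773, "y": 0.534, "z": -0.356, "ax": 0.055, "ay": 0.538, "az": -0.534, "jaw": 1},
  {"x": -0.773, "y": 0.534, "z": -0.356, "ax": 0.055, "ay": 0.538, "az": -0.534, "jaw": 1},
  {"x": -0.773, "y": 0.534, "z": -0.356, "ax": 0.055, "ay": 0.538, "az": -0.534, "jaw": 1},
  {"x": -0.773, "y": 0.534, "z": -0.356, "ax": 0.055, "ay": 0.538, "az": -0.534, "jaw": 1},
  {"x": -0.773, "y": 0.534, "z": -0.356, "ax": 0.055, "ay": 0.538, "az": -0.534, "jaw": 1},
])

```text
clock: 7.57
eef_pos: [0.3752, 0.1804, 0.1145]
eef_rot: [-2.944, 1.565, 3.106]
ft_force: [0.0, -0.6, -0.2]
gripper_width: 0.0853
```

```bash
python3 - <<'E'
from place import *
s,R=cur(); print(s['eef_pos'],s['qpos'],R[:,0],R[:,1]);print(go([.373,.181,.022],toolR(np.pi/2-.237)))
d=grab('top');e=grab('side')
a=e['pixels'][110:250,180:360];b=d['pixels'][120:280,140:340]
cv2.imwrite('pics/c6.png',np.hstack([cv2.resize(a,(400,311)),cv2.resize(b,(400,311))])[:,:,::-1])
E
```

```text
[0.375 0.18  0.115] [-0.297  0.553 -0.305  2.25   0.413  0.395  0.394] [-0.005  0.    -1.   ] [ 0.231  0.973 -0.001]
[array([-0.009,  0.002, -0.37 ]), array([-0.   , -0.011, -0.007])]
```

View pics/c6.png

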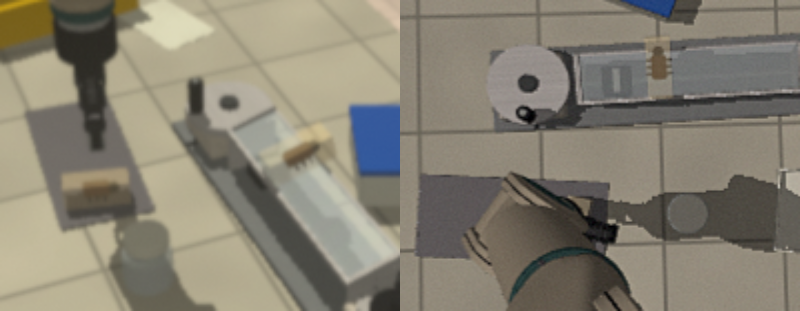

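The first block lies straight up the slope against the lip. The gripper stands over the second block.

Request:
carry_out([
  {"x": -0.009, "y": 0.002, "z": -0.15, "ax": 0, "ay": -0.011, "az": -0.007, "jaw": 1},
  {"x": -0.009, "y": 0.002, "z": -0.3, "ax": 0, "ay": -0.011, "az": -0.007, "jaw": 1},
  {"x": -0.009, "y": 0.002, "z": -0.37, "ax": 0, "ay": -0.011, "az": -0.007, "jaw": 1},
  {"x": -0.009, "y": 0.002, "z": -0.37, "ax": 0, "ay": -0.011, "az": -0.007, "jaw": 1},
  {"x": -0.009, "y": 0.002, "z": -0.37, "ax": 0, "ay": -0.011, "az": -0.007, "jaw": -1},
  {"x": -0.009, "y": 0.002, "z": -0.37, "ax": 0, "ay": -0.011, "az": -0.007, "jaw": -1},
  {"x": -0.009, "y": 0.002, "z": -0.37, "ax": 0, "ay": -0.011, "az": -0.007, "jaw": -1},
  {"x": -0.009, "y": 0.002, "z": -0.37, "ax": 0, "ay": -0.011, "az": -0.007, "jaw": -1},
  {"x": -0.009, "y": 0.002, "z": -0.37, "ax": 0, "ay": -0.011, "az": -0.007, "jaw": -1},
  {"x": -0.009, "y": 0.002, "z": -0.37, "ax": 0, "ay": -0.011, "az": -0.007, "jaw": -1},
  {"x": -0.009, "y": 0.002, "z": -0.37, "ax": 0, "ay": -0.011, "az": -0.007, "jaw": -1},
])

```text
clock: 8.58
eef_pos: [0.3738, 0.1805, 0.023]
eef_rot: [0.427, 1.568, 0.189]
ft_force: [0.6, -1.3, 7.0]
gripper_width: 0.035
```

Request:
carry_out([
  {"x": 0, "y": 0, "z": 0.16, "ax": 0, "ay": 0, "az": 0, "jaw": -1},
  {"x": 0, "y": 0, "z": 0.32, "ax": 0, "ay": 0, "az": 0, "jaw": -1},
  {"x": 0, "y": 0, "z": 0.48, "ax": 0, "ay": 0, "az": 0, "jaw": -1},
  {"x": 0, "y": 0, "z": 0.64, "ax": 0, "ay": 0, "az": 0, "jaw": -1},
  {"x": 0, "y": 0, "z": 0.72, "ax": 0, "ay": 0, "az": 0, "jaw": -1},
  {"x": 0, "y": 0, "z": 0.72, "ax": 0, "ay": 0, "az": 0, "jaw": -1},
  {"x": 0, "y": 0, "z": 0.72, "ax": 0, "ay": 0, "az": 0, "jaw": -1},
])

```text
clock: 9.17
eef_pos: [0.3735, 0.1804, 0.2029]
eef_rot: [0.515, 1.568, 0.276]
ft_force: [0.6, -0.3, -1.9]
gripper_width: 0.0349
```

```bash
python3 - <<'E'
from place import *
s,R=cur(); print(s['eef_pos'],s['gripper_width'],s['ft_force'],s['qpos'])
for h,x in((.09,.022),(.025,.022)): print(go(shelf([x,-.035,h]),TR), shelf([x,-.035,h]))
E
```

```text
[0.373 0.18  0.203] 0.03492170457220058 [ 0.584 -0.295 -1.881] [ 0.112  0.474 -0.873  2.165  0.551  0.734  0.201]
[array([ 0.883, -0.87 , -0.101]), array([-0.056, -0.517,  0.545])] [ 0.594 -0.037  0.178]
[array([ 0.95 , -0.867, -0.352]), array([-0.056, -0.517,  0.545])] [ 0.611 -0.036  0.115]
```

Request:
carry_out([
  {"x": 0.883, "y": -0.87, "z": 0.05, "ax": -0.056, "ay": -0.517, "az": 0.545, "jaw": -1},
  {"x": 0.883, "y": -0.87, "z": 0.05, "ax": -0.056, "ay": -0.517, "az": 0.545, "jaw": -1},
  {"x": 0.883, "y": -0.87, "z": 0.05, "ax": -0.056, "ay": -0.517, "az": 0.545, "jaw": -1},
  {"x": 0.883, "y": -0.87, "z": 0.05, "ax": -0.056, "ay": -0.517, "az": 0.545, "jaw": -1},
  {"x": 0.883, "y": -0.87, "z": 0.05, "ax": -0.056, "ay": -0.517, "az": 0.545, "jaw": -1},
  {"x": 0.883, "y": -0.87, "z": 0.05, "ax": -0.056, "ay": -0.517, "az": 0.545, "jaw": -1},
  {"x": 0.883, "y": -0.87, "z": 0.05, "ax": -0.056, "ay": -0.517, "az": 0.545, "jaw": -1},
  {"x": 0.883, "y": -0.87, "z": 0.05, "ax": -0.056, "ay": -0.517, "az": 0.545, "jaw": -1},
  {"x": 0.883, "y": -0.87, "z": 0.05, "ax": -0.056, "ay": -0.517, "az": 0.545, "jaw": -1},
  {"x": 0.883, "y": -0.87, "z": -0.1, "ax": -0.056, "ay": -0.517, "az": 0.545, "jaw": -1},
  {"x": 0.883, "y": -0.87, "z": -0.1, "ax": -0.056, "ay": -0.517, "az": 0.545, "jaw": -1},
  {"x": 0.883, "y": -0.87, "z": -0.1, "ax": -0.056, "ay": -0.517, "az": 0.545, "jaw": -1},
])

```text
clock: 10.17
eef_pos: [0.5907, -0.0361, 0.174]
eef_rot: [-0.004, 1.319, 0.035]
ft_force: [0.7, 0.2, -1.1]
gripper_width: 0.0348
```

```bash
python3 - <<'E'
from place import *
s,R=cur(); print(s['eef_pos'],s['gripper_width'],s['ft_force'])
for h,x in((.022,.022),): print(go(shelf([x,-.035,h]),TR), shelf([x,-.035,h]))
E
```

```text
[ 0.591 -0.036  0.174] 0.034779482896716174 [ 0.726  0.222 -1.051]
[array([ 0.084, -0.001, -0.248]), array([ 0.003, -0.02 , -0.007])] [ 0.612 -0.036  0.112]
```

Request:
carry_out([
  {"x": 0.08, "y": 0, "z": -0.12, "ax": 0, "ay": -0.02, "az": -0.007, "jaw": -1},
  {"x": 0.084, "y": 0, "z": -0.21, "ax": 0, "ay": -0.02, "az": -0.007, "jaw": -1},
  {"x": 0.084, "y": 0, "z": -0.24, "ax": 0, "ay": -0.02, "az": -0.007, "jaw": -1},
  {"x": 0.084, "y": 0, "z": -0.255, "ax": 0, "ay": -0.02, "az": -0.007, "jaw": -1},
  {"x": 0.084, "y": 0, "z": -0.262, "ax": 0, "ay": -0.02, "az": -0.007, "jaw": -1},
  {"x": 0.084, "y": 0, "z": -0.262, "ax": 0, "ay": -0.02, "az": -0.007, "jaw": -1},
  {"x": 0.084, "y": 0, "z": -0.262, "ax": 0, "ay": -0.02, "az": -0.007, "jaw": -1},
])

```text
clock: 10.75
eef_pos: [0.6152, -0.0365, 0.1131]
eef_rot: [-0.006, 1.3, 0.027]
ft_force: [0.7, -0.3, -0.7]
gripper_width: 0.0349
```

Request:
carry_out([
  {"x": -0.012, "y": 0, "z": -0.003, "ax": 0, "ay": 0, "az": 0, "jaw": -1},
  {"x": -0.024, "y": -0.001, "z": -0.006, "ax": 0, "ay": 0, "az": 0, "jaw": -1},
  {"x": -0.024, "y": -0.001, "z": -0.006, "ax": 0, "ay": 0, "az": 0, "jaw": -1},
])

```text
clock: 11.0
eef_pos: [0.6083, -0.0372, 0.1107]
eef_rot: [-0.007, 1.301, 0.026]
ft_force: [-0.4, 0.1, -1.8]
gripper_width: 0.035
```

```bash
python3 - <<'E'
from place import *
s,R=cur(); print('shelf frame',SR.T@(s['eef_pos']-O),SR.T@s['ft_force'],s['torque'])
E
```

```text
shelf frame [ 0.018 -0.036  0.022] [-0.815  0.145 -1.648] [0.031 0.365 0.003]
```

Request:
carry_out([
  {"x": 0.004, "y": 0, "z": -0.018, "ax": 0, "ay": 0, "az": 0, "jaw": -1},
  {"x": 0.004, "y": 0, "z": -0.018, "ax": 0, "ay": 0, "az": 0, "jaw": -1},
  {"x": 0.004, "y": 0, "z": -0.018, "ax": 0, "ay": 0, "az": 0, "jaw": -1},
])

```text
clock: 11.25
eef_pos: [0.6101, -0.0373, 0.1076]
eef_rot: [-0.012, 1.299, 0.021]
ft_force: [-7.6, -0.6, 16.5]
gripper_width: 0.0351
```

Request:
carry_out([
  {"x": -0.016, "y": 0, "z": -0.004, "ax": 0, "ay": 0, "az": 0, "jaw": -1},
  {"x": -0.016, "y": 0, "z": -0.004, "ax": 0, "ay": 0, "az": 0, "jaw": -1},
  {"x": -0.016, "y": 0, "z": -0.004, "ax": 0, "ay": 0, "az": 0, "jaw": -1},
])

```text
clock: 11.5
eef_pos: [0.6094, -0.037, 0.1075]
eef_rot: [-0.008, 1.294, 0.026]
ft_force: [2.0, -1.1, 9.4]
gripper_width: 0.0351
```

Request:
carry_out([
  {"x": -0.016, "y": 0, "z": -0.004, "ax": 0, "ay": 0, "az": 0, "jaw": -1},
  {"x": -0.016, "y": 0, "z": -0.004, "ax": 0, "ay": 0, "az": 0, "jaw": -1},
  {"x": -0.016, "y": 0, "z": -0.004, "ax": 0, "ay": 0, "az": 0, "jaw": -1},
])

```text
clock: 11.75
eef_pos: [0.6091, -0.037, 0.1078]
eef_rot: [-0.004, 1.287, 0.029]
ft_force: [10.2, -2.4, 7.2]
gripper_width: 0.0347
```

```bash
python3 - <<'E'
from place import *
s,R=cur(); print('shelf frame',SR.T@(s['eef_pos']-O),SR.T@s['ft_force'],s['torque'])
E
```

```text
shelf frame [ 0.018 -0.035  0.019] [11.662 -2.795  4.299] [-0.585 -2.152 -0.061]
```

Lip contact again; I grasped this block about 4 mm ahead of centre, so the position is consistent. Release it.

Request:
carry_out([
  {"x": 0.017, "y": 0, "z": 0.003, "ax": 0, "ay": 0, "az": 0, "jaw": -1},
  {"x": 0.017, "y": 0, "z": 0.003, "ax": 0, "ay": 0, "az": 0, "jaw": -1},
  {"x": 0.017, "y": 0, "z": 0.003, "ax": 0, "ay": 0, "az": 0, "jaw": 0.3},
  {"x": 0.017, "y": 0, "z": 0.003, "ax": 0, "ay": 0, "az": 0, "jaw": 0.3},
  {"x": 0.017, "y": 0, "z": 0.003, "ax": 0, "ay": 0, "az": 0, "jaw": 0.3},
  {"x": 0.017, "y": 0, "z": 0.003, "ax": 0, "ay": 0, "az": 0, "jaw": 0.3},
  {"x": 0.0, "y": 0, "z": 0.08, "ax": 0, "ay": 0, "az": 0, "jaw": 0.3},
  {"x": -0.02, "y": 0, "z": 0.16, "ax": 0, "ay": 0, "az": 0, "jaw": 0.3},
  {"x": -0.06, "y": 0, "z": 0.3, "ax": 0, "ay": 0, "az": 0, "jaw": 0.3},
  {"x": -0.1, "y": 0, "z": 0.44, "ax": 0, "ay": 0, "az": 0, "jaw": 0.3},
  {"x": -0.1, "y": 0, "z": 0.44, "ax": 0, "ay": 0, "az": 0, "jaw": 0.3},
])

```text
clock: 12.67
eef_pos: [0.5783, -0.0359, 0.2191]
eef_rot: [-0.006, 1.294, 0.028]
ft_force: [1.3, 0.6, 0.6]
gripper_width: 0.0556
```

```bash
python3 - <<'E'
from place import *
s,R=cur(); print(s['eef_pos'],s['ft_force'],s['gripper_width'],s['qpos'],R[:,1])
kn=[.6025,-.2145]
# bar world angle 51.8deg; jaw direction = bar +-90; 
for a in (51.8+90,51.8-90): print(a,go([*kn,.15],toolR(np.radians(a))))
E
```

```text
[ 0.578 -0.036  0.219] [1.317 0.593 0.644] 0.055583194434270206 [ 0.596  0.566 -0.849  1.985  0.814  0.62   0.85 ] [-0.033  0.999 -0.002]
141.8 [array([ 0.097, -0.715, -0.276]), array([-0.255,  0.512,  1.729])]
-38.2 [array([ 0.097, -0.715, -0.276]), array([ 0.62 ,  0.309, -4.507])]
```

Request:
carry_out([
  {"x": 0.05, "y": -0.36, "z": 0.04, "ax": 0.02, "ay": 0.52, "az": -0.6, "jaw": 0.3},
  {"x": 0.097, "y": -0.715, "z": 0.0, "ax": 0.02, "ay": 0.52, "az": -0.8, "jaw": 0.3},
  {"x": 0.097, "y": -0.715, "z": 0.0, "ax": 0.02, "ay": 0.52, "az": -0.8, "jaw": 0.3},
  {"x": 0.097, "y": -0.715, "z": 0.0, "ax": 0.02, "ay": 0.52, "az": -0.8, "jaw": 0.3},
  {"x": 0.097, "y": -0.715, "z": 0.0, "ax": 0.02, "ay": 0.52, "az": -0.8, "jaw": 0.3},
  {"x": 0.097, "y": -0.715, "z": 0.0, "ax": 0.02, "ay": 0.52, "az": -0.8, "jaw": 0.3},
  {"x": 0.097, "y": -0.715, "z": 0.0, "ax": 0.02, "ay": 0.52, "az": -0.8, "jaw": 0.3},
  {"x": 0.097, "y": -0.715, "z": 0.0, "ax": 0.02, "ay": 0.52, "az": -0.8, "jaw": 0.3},
])

```text
clock: 13.33
eef_pos: [0.6005, -0.2138, 0.2133]
eef_rot: [-1.23, 1.535, -1.592]
ft_force: [-0.3, -0.2, 0.9]
gripper_width: 0.0556
```

Request:
carry_out([
  {"x": 0, "y": 0, "z": 0, "ax": 0, "ay": 0, "az": -1, "jaw": 0.3},
  {"x": 0, "y": 0, "z": 0, "ax": 0, "ay": 0, "az": -1, "jaw": 0.3},
  {"x": 0, "y": 0, "z": 0, "ax": 0, "ay": 0, "az": -1, "jaw": 0.3},
  {"x": 0, "y": 0, "z": 0, "ax": 0, "ay": 0, "az": -1, "jaw": 0.3},
  {"x": 0, "y": 0, "z": 0, "ax": 0, "ay": 0, "az": -1, "jaw": 0.3},
])

```text
clock: 13.75
eef_pos: [0.601, -0.2134, 0.2142]
eef_rot: [-1.2, 1.534, -2.064]
ft_force: [1.0, 0.6, -0.1]
gripper_width: 0.0558
```

Request:
carry_out([
  {"x": 0, "y": 0, "z": 0, "ax": 0, "ay": 0, "az": -1, "jaw": 0.3},
  {"x": 0, "y": 0, "z": 0, "ax": 0, "ay": 0, "az": -1, "jaw": 0.3},
  {"x": 0, "y": 0, "z": 0, "ax": 0, "ay": 0, "az": -1, "jaw": 0.3},
  {"x": 0, "y": 0, "z": 0, "ax": 0, "ay": 0, "az": -1, "jaw": 0.3},
  {"x": 0, "y": 0, "z": 0, "ax": 0, "ay": 0, "az": -1, "jaw": 0.3},
])

```text
clock: 14.17
eef_pos: [0.6009, -0.2142, 0.214]
eef_rot: [-1.21, 1.534, -2.572]
ft_force: [-0.3, -0.9, 0.5]
gripper_width: 0.0557
```

Request:
carry_out([
  {"x": 0, "y": 0, "z": 0, "ax": 0, "ay": 0, "az": -1, "jaw": 0.3},
  {"x": 0, "y": 0, "z": 0, "ax": 0, "ay": 0, "az": -1, "jaw": 0.3},
  {"x": 0, "y": 0, "z": 0, "ax": 0, "ay": 0, "az": -1, "jaw": 0.3},
  {"x": 0, "y": 0, "z": 0, "ax": 0, "ay": 0, "az": -1, "jaw": 0.3},
  {"x": 0, "y": 0, "z": 0, "ax": 0, "ay": 0, "az": -1, "jaw": 0.3},
])

```text
clock: 14.58
eef_pos: [0.6008, -0.2148, 0.2138]
eef_rot: [-1.213, 1.534, -3.074]
ft_force: [0.4, -0.1, 0.4]
gripper_width: 0.0556
```

```bash
python3 - <<'E'
from place import *
s,R=cur(); print(s['eef_pos'],s['ft_force'],s['gripper_width'],s['qpos'],R[:,0],R[:,1])
kn=[.6025,-.2145]
print(go([*kn,.15],toolR(np.radians(-38.2))))
E
```

```text
[ 0.601 -0.215  0.214] [ 0.403 -0.072  0.445] 0.05561023462419086 [ 0.518  0.679 -0.389  1.538  0.295  1.019 -0.248] [-0.037 -0.002 -0.999] [ 0.958 -0.286 -0.035]
[array([ 0.007,  0.001, -0.255]), array([-0.009, -0.074, -0.753])]
```

Request:
carry_out([
  {"x": 0.007, "y": 0.001, "z": -0.15, "ax": -0.009, "ay": -0.074, "az": -0.753, "jaw": 0.3},
  {"x": 0.007, "y": 0.001, "z": -0.255, "ax": -0.009, "ay": -0.074, "az": -0.753, "jaw": 0.3},
  {"x": 0.007, "y": 0.001, "z": -0.255, "ax": -0.009, "ay": -0.074, "az": -0.753, "jaw": 0.3},
  {"x": 0.007, "y": 0.001, "z": -0.255, "ax": -0.009, "ay": -0.074, "az": -0.753, "jaw": 0.3},
  {"x": 0.007, "y": 0.001, "z": -0.255, "ax": -0.009, "ay": -0.074, "az": -0.753, "jaw": 0.3},
  {"x": 0.007, "y": 0.001, "z": -0.255, "ax": -0.009, "ay": -0.074, "az": -0.753, "jaw": 0.3},
  {"x": 0.007, "y": 0.001, "z": -0.255, "ax": -0.009, "ay": -0.074, "az": -0.753, "jaw": 0.3},
])

```text
clock: 15.17
eef_pos: [0.6037, -0.2154, 0.151]
eef_rot: [2.162, 1.569, -0.075]
ft_force: [-0.3, -0.4, 0.8]
gripper_width: 0.0559
```

```bash
python3 - <<'E'
from place import *
s,R=cur(); print(s['eef_pos'],s['qpos'],R[:,0],R[:,1])
print(go([.6025,-.2145,.093],toolR(np.radians(-38.2))))
d=grab('top');e=grab('side')
a=e['pixels'][170:310,260:440];b=d['pixels'][120:200,200:390]
cv2.imwrite('pics/c7.png',np.hstack([cv2.resize(a,(400,311)),cv2.resize(b,(400,311))])[:,:,::-1])
E
```

```text
[ 0.604 -0.215  0.151] [ 0.462  0.725 -0.274  1.624  0.246  0.824 -0.58 ] [ 0.002 -0.    -1.   ] [ 0.786 -0.618  0.002]
[array([-0.005,  0.003, -0.232]), array([ 0.   ,  0.005, -0.001])]
```

View pics/c7.png

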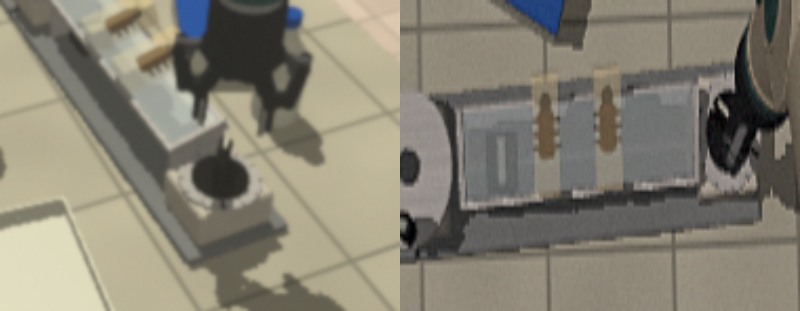

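Both blocks lie side by side on the shelf at the lip, and the open fingers straddle the knob bar. Descend and grip.

Request:
carry_out([
  {"x": -0.005, "y": 0.003, "z": -0.12, "ax": 0, "ay": 0.005, "az": 0, "jaw": 0.3},
  {"x": -0.005, "y": 0.003, "z": -0.2, "ax": 0, "ay": 0.005, "az": 0, "jaw": 0.3},
  {"x": -0.005, "y": 0.003, "z": -0.232, "ax": 0, "ay": 0.005, "az": 0, "jaw": 0.3},
  {"x": -0.005, "y": 0.003, "z": -0.232, "ax": 0, "ay": 0.005, "az": 0, "jaw": 0.3},
  {"x": -0.005, "y": 0.003, "z": -0.232, "ax": 0, "ay": 0.005, "az": 0, "jaw": -1},
  {"x": -0.005, "y": 0.003, "z": -0.232, "ax": 0, "ay": 0.005, "az": 0, "jaw": -1},
  {"x": -0.005, "y": 0.003, "z": -0.232, "ax": 0, "ay": 0.005, "az": 0, "jaw": -1},
  {"x": -0.005, "y": 0.003, "z": -0.232, "ax": 0, "ay": 0.005, "az": 0, "jaw": -1},
  {"x": -0.005, "y": 0.003, "z": -0.232, "ax": 0, "ay": 0.005, "az": 0, "jaw": -1},
  {"x": -0.005, "y": 0.003, "z": -0.232, "ax": 0, "ay": 0.005, "az": 0, "jaw": -1},
])

```text
clock: 16.1
eef_pos: [0.6005, -0.2135, 0.0934]
eef_rot: [-1.154, 1.566, 2.889]
ft_force: [-4.6, 3.0, 7.1]
gripper_width: 0.0127
```

```bash
python3 - <<'E'
from place import *
s,R=cur(); print(s['eef_pos'],s['gripper_width'],s['ft_force'],s['torque'],R[:,0],np.degrees(np.arctan2(R[1,1],R[0,1])))
E
```

```text
[ 0.6   -0.214  0.093] 0.012713606847355684 [-4.625  2.979  7.115] [0.639 0.996 0.056] [-0.004  0.001 -1.   ] -38.390190765150095
```

Gripped, width 12.7 mm against 14. I'll centre to relieve the side force and start turning.

Request:
carry_out([
  {"x": -0.009, "y": 0.006, "z": 0.004, "ax": 0, "ay": 0, "az": 0, "jaw": -1},
  {"x": -0.009, "y": 0.006, "z": 0.004, "ax": 0, "ay": 0, "az": 0.4, "jaw": -1},
  {"x": -0.009, "y": 0.006, "z": 0.004, "ax": 0, "ay": 0, "az": 0.6, "jaw": -1},
  {"x": -0.009, "y": 0.006, "z": 0.004, "ax": 0, "ay": 0, "az": 0.8, "jaw": -1},
  {"x": -0.009, "y": 0.006, "z": 0.004, "ax": 0, "ay": 0, "az": 1.0, "jaw": -1},
  {"x": -0.009, "y": 0.006, "z": 0.004, "ax": 0, "ay": 0, "az": 1.0, "jaw": -1},
  {"x": -0.009, "y": 0.006, "z": 0.004, "ax": 0, "ay": 0, "az": 1.0, "jaw": -1},
])

```text
clock: 16.68
eef_pos: [0.602, -0.2142, 0.0935]
eef_rot: [1.324, 1.566, -0.417]
ft_force: [5.5, -1.8, -6.6]
gripper_width: 0.0126
```

Request:
carry_out([
  {"x": 0, "y": 0, "z": 0, "ax": 0, "ay": 0, "az": 0.2, "jaw": -1},
  {"x": 0, "y": 0, "z": 0, "ax": 0, "ay": 0, "az": 0.4, "jaw": -1},
  {"x": 0, "y": 0, "z": 0, "ax": 0, "ay": 0, "az": 0.6, "jaw": -1},
  {"x": 0, "y": 0, "z": 0, "ax": 0, "ay": 0, "az": 0.8, "jaw": -1},
  {"x": 0, "y": 0, "z": 0, "ax": 0, "ay": 0, "az": 1.0, "jaw": -1},
  {"x": 0, "y": 0, "z": 0, "ax": 0, "ay": 0, "az": 1.0, "jaw": -1},
  {"x": 0, "y": 0, "z": 0, "ax": 0, "ay": 0, "az": 1.0, "jaw": -1},
])

```text
clock: 17.27
eef_pos: [0.6038, -0.214, 0.0936]
eef_rot: [0.995, 1.562, -0.247]
ft_force: [9.2, -2.8, -9.5]
gripper_width: 0.0127
```

```bash
cat > st.py <<'E'
from place import *
s,R=cur(); print(s['clock'],s['eef_pos'],'w',s['gripper_width'],'F',s['ft_force'],'T',s['torque'],'q',s['qpos'],'x',R[:,0],'yaw',np.degrees(np.arctan2(R[1,1],R[0,1])))
E
python3 st.py
```

```text
17.2667 [ 0.604 -0.214  0.094] w 0.012652409921154142 F [ 9.17  -2.787 -9.497] T [-0.396 -2.047  0.081] q [ 0.598  0.837 -0.516  1.662  0.547  0.781  0.16 ] x [ 0.009 -0.002 -1.   ] yaw 18.887474625221543
```

Request:
carry_out([
  {"x": 0.013, "y": -0.004, "z": -0.006, "ax": 0, "ay": 0, "az": 0.2, "jaw": -1},
  {"x": 0.013, "y": -0.004, "z": -0.006, "ax": 0, "ay": 0, "az": 0.4, "jaw": -1},
  {"x": 0.013, "y": -0.004, "z": -0.006, "ax": 0, "ay": 0, "az": 0.6, "jaw": -1},
  {"x": 0.013, "y": -0.004, "z": -0.006, "ax": 0, "ay": 0, "az": 0.8, "jaw": -1},
  {"x": 0.013, "y": -0.004, "z": -0.006, "ax": 0, "ay": 0, "az": 1.0, "jaw": -1},
  {"x": 0.013, "y": -0.004, "z": -0.006, "ax": 0, "ay": 0, "az": 1.0, "jaw": -1},
  {"x": 0.013, "y": -0.004, "z": -0.006, "ax": 0, "ay": 0, "az": 1.0, "jaw": -1},
])

```text
clock: 17.85
eef_pos: [0.6055, -0.2131, 0.0934]
eef_rot: [0.595, 1.564, -0.149]
ft_force: [4.1, 3.2, 5.2]
gripper_width: 0.0123
```

Request:
carry_out([
  {"x": 0, "y": 0, "z": 0, "ax": 0, "ay": 0, "az": 0.2, "jaw": -1},
  {"x": 0, "y": 0, "z": 0, "ax": 0, "ay": 0, "az": 0.4, "jaw": -1},
  {"x": 0, "y": 0, "z": 0, "ax": 0, "ay": 0, "az": 0.6, "jaw": -1},
  {"x": 0, "y": 0, "z": 0, "ax": 0, "ay": 0, "az": 0.8, "jaw": -1},
  {"x": 0, "y": 0, "z": 0, "ax": 0, "ay": 0, "az": 1.0, "jaw": -1},
  {"x": 0, "y": 0, "z": 0, "ax": 0, "ay": 0, "az": 1.0, "jaw": -1},
  {"x": 0, "y": 0, "z": 0, "ax": 0, "ay": 0, "az": 1.0, "jaw": -1},
])

```text
clock: 18.43
eef_pos: [0.6064, -0.2114, 0.0935]
eef_rot: [0.397, 1.561, 0.154]
ft_force: [6.4, 4.5, 3.9]
gripper_width: 0.0127
```

```bash
python3 st.py
```

```text
18.4333 [ 0.606 -0.211  0.093] w 0.012653873398553452 F [6.396 4.461 3.857] T [ 1.147 -1.203  0.034] q [ 0.724  0.909 -0.766  1.653  0.771  0.897  0.979] x [ 0.009  0.001 -1.   ] yaw 76.10132319899478
```

Request:
carry_out([
  {"x": 0.003, "y": 0.006, "z": 0, "ax": 0, "ay": 0, "az": 0.2, "jaw": -1},
  {"x": 0.006, "y": 0.01, "z": 0, "ax": 0, "ay": 0, "az": 0.4, "jaw": -1},
  {"x": 0.008, "y": 0.014, "z": 0, "ax": 0, "ay": 0, "az": 0.6, "jaw": -1},
  {"x": 0.008, "y": 0.016, "z": 0, "ax": 0, "ay": 0, "az": 0.8, "jaw": -1},
  {"x": 0.008, "y": 0.018, "z": 0, "ax": 0, "ay": 0, "az": 1.0, "jaw": -1},
  {"x": 0.008, "y": 0.018, "z": 0, "ax": 0, "ay": 0, "az": 1.0, "jaw": -1},
  {"x": 0.008, "y": 0.018, "z": 0, "ax": 0, "ay": 0, "az": 1.0, "jaw": -1},
])

```text
clock: 19.02
eef_pos: [0.6065, -0.2093, 0.0934]
eef_rot: [-0.462, 1.564, -0.206]
ft_force: [2.5, 1.6, 7.3]
gripper_width: 0.0127
```

Request:
carry_out([
  {"x": 0, "y": 0.002, "z": 0, "ax": 0, "ay": 0, "az": 0.2, "jaw": -1},
  {"x": -0.001, "y": 0.003, "z": 0, "ax": 0, "ay": 0, "az": 0.4, "jaw": -1},
  {"x": -0.002, "y": 0.004, "z": 0, "ax": 0, "ay": 0, "az": 0.6, "jaw": -1},
  {"x": -0.003, "y": 0.005, "z": 0, "ax": 0, "ay": 0, "az": 0.8, "jaw": -1},
  {"x": -0.004, "y": 0.006, "z": 0, "ax": 0, "ay": 0, "az": 1.0, "jaw": -1},
  {"x": -0.004, "y": 0.006, "z": 0, "ax": 0, "ay": 0, "az": 1.0, "jaw": -1},
  {"x": -0.004, "y": 0.006, "z": 0, "ax": 0, "ay": 0, "az": 1.0, "jaw": -1},
])

```text
clock: 19.6
eef_pos: [0.6055, -0.2076, 0.0935]
eef_rot: [-0.752, 1.564, 0.004]
ft_force: [2.7, 2.1, 8.6]
gripper_width: 0.0128
```

```bash
python3 st.py
```

```text
19.6 [ 0.606 -0.208  0.093] w 0.012760854878778243 F [2.72  2.093 8.571] T [ 0.473 -0.445  0.09 ] q [ 0.814  0.993 -0.981  1.654  0.947  1.03   1.842] x [ 0.007  0.    -1.   ] yaw 133.31922237552516
```

Request:
carry_out([
  {"x": 0, "y": 0.001, "z": 0, "ax": 0, "ay": 0, "az": 0.2, "jaw": -1},
  {"x": -0.002, "y": 0.002, "z": 0, "ax": 0, "ay": 0, "az": 0.4, "jaw": -1},
  {"x": -0.004, "y": 0.003, "z": 0, "ax": 0, "ay": 0, "az": 0.6, "jaw": -1},
  {"x": -0.005, "y": 0.003, "z": 0, "ax": 0, "ay": 0, "az": 0.8, "jaw": -1},
  {"x": -0.005, "y": 0.003, "z": 0, "ax": 0, "ay": 0, "az": 0.8, "jaw": -1},
  {"x": -0.005, "y": 0.003, "z": 0, "ax": 0, "ay": 0, "az": 0.8, "jaw": -1},
  {"x": -0.005, "y": 0.003, "z": 0, "ax": 0, "ay": 0, "az": 0.8, "jaw": 0},
  {"x": -0.005, "y": 0.003, "z": 0, "ax": 0, "ay": 0, "az": 0.8, "jaw": 0},
  {"x": -0.005, "y": 0.003, "z": 0, "ax": 0, "ay": 0, "az": 0.8, "jaw": 0},
])

```text
clock: 20.35
eef_pos: [0.6011, -0.2085, 0.0908]
eef_rot: [-2.833, 1.57, -1.676]
ft_force: [0.2, -0.8, 0.4]
gripper_width: 0.0427
```

```bash
python3 st.py
```

```text
20.35 [ 0.601 -0.208  0.091] w 0.04270279792998609 F [ 0.17  -0.825  0.393] T [0.003 0.017 0.002] q [ 0.844  1.03  -1.053  1.66   1.004  1.084  2.203] x [-0.    -0.001 -1.   ] yaw 156.27802799827202
```

Request:
carry_out([
  {"x": 0, "y": 0, "z": 0.1, "ax": 0, "ay": 0, "az": 0, "jaw": 0},
  {"x": 0, "y": 0, "z": 0.25, "ax": 0, "ay": 0, "az": 0, "jaw": 0},
  {"x": -0.4, "y": 0, "z": 0.4, "ax": 0, "ay": 0, "az": 0, "jaw": 0},
  {"x": -0.6, "y": 0, "z": 0.4, "ax": 0, "ay": 0, "az": 0, "jaw": 0},
  {"x": -0.6, "y": 0, "z": 0.4, "ax": 0, "ay": 0, "az": 0, "jaw": 0},
  {"x": -0.6, "y": 0, "z": 0.4, "ax": 0, "ay": 0, "az": 0, "jaw": 0},
  {"x": -0.6, "y": 0, "z": 0.4, "ax": 0, "ay": 0, "az": 0, "jaw": 0},
])

```text
clock: 20.93
eef_pos: [0.4451, -0.209, 0.1913]
eef_rot: [2.535, 1.564, -2.591]
ft_force: [-0.4, 0.2, -0.3]
gripper_width: 0.0427
```

```bash
python3 - <<'E'
from h import *
d=grab('top');e=grab('side')
a=cv2.resize(d['pixels'][135:180,332:377],(400,400),interpolation=cv2.INTER_CUBIC);b=cv2.resize(e['pixels'][210:275,325:390],(400,400),interpolation=cv2.INTER_CUBIC)
cv2.imwrite('pics/c8.png',np.hstack([a,b])[:,:,::-1])
E
```

```text
(no output)
```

View pics/c8.png

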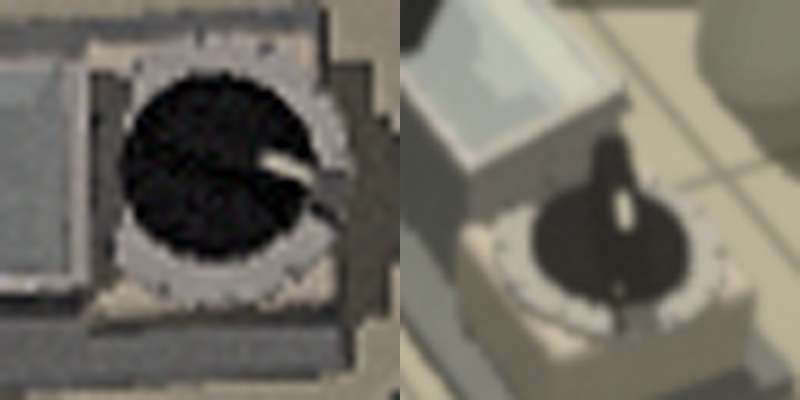

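The top crop shows the pointer line from (262,157) to (312,178) and the mark near (325,212). The side crop shows the pointer tip dot at (617,290), just above the mark at (621,315). I'll measure the remaining angle.

```bash
python3 - <<'E'
from h import *
np.set_printoptions(precision=4,suppress=True)
d=grab('top');e=grab('side')
def bl(im,x0,x1,y0,y1,f,th):
    g=cv2.cvtColor(im,cv2.COLOR_RGB2GRAY).astype(float)[y0:y1,x0:x1]; w=np.clip(f(g)-th,0,None)
    ys,xs=np.mgrid[y0:y1,x0:x1]; c=np.array([(w*xs).sum(),(w*ys).sum()])/w.sum()
    C=np.cov(np.vstack([xs.ravel(),ys.ravel()]),aweights=w.ravel()); v=np.linalg.eigh(C)[1][:,1]; return c,v
sq=d['pixels']
g=cv2.cvtColor(sq,cv2.COLOR_RGB2GRAY); print(g[150:162,358:374])
gs=cv2.cvtColor(e['pixels'],cv2.COLOR_RGB2GRAY); print(gs[253:266,356:366])
# hand points
T=lambda a,b:(332+a/8.889,135+b/8.889); S=lambda a,b:(325+(a-400)/6.154,210+b/6.154)
L0,L1=onz(d,*T(262,157),.108),onz(d,*T(312,178),.108)
th=np.degrees(np.arctan2(*(L1-L0)[1::-1]));n=(L1-L0)[:2]/np.linalg.norm((L1-L0)[:2])
print('line top view',L0,L1,th)
for nm,P in (('m in',onz(d,*T(310,203),.068)),('m out',onz(d,*T(342,222),.068)),('mid',onz(d,*T(326,212),.068))):
    v=(P-L0)[:2]; print(nm,P,'along',v@n,'left',n[0]*v[1]-n[1]*v[0])
A0,A1=onz(e,*S(620,190),.108),onz(e,*S(627,228),.108)
print('side line',A0,A1,np.degrees(np.arctan2(*(A1-A0)[1::-1])),'tip',onz(e,*S(617,290),.076),'mark',onz(e,*S(620,303),.068),onz(e,*S(622,330),.068))
E
```

```text
[[ 18  20  15  14  11   5  15  13  29 158 139 141 151  61  67  71]
 [ 10  26  12  30  24   2  13   1   0 136 146 135 134  63  67  73]
 [ 12  26  16  78 118 103  80  14   0  58 151 123 115  83  65  67]
 [ 22  26  17  96 176 180 150 117  71  42 134 133 136 109  62  70]
 [  6  25  20   2  43 100 143 171 151  86  67  69  66 101  67  67]
 [  0   7   0  11  11   9   3  37 123  96  73  70  79  76  65  73]
 [  3   7   0   0   0   8   0  12  32  80  76  77  66  87  68  70]
 [ 24  24  20  21   7   5   0  15  62  63  74  79  77  71  72  68]
 [ 25  22  15  17  18   8   1  21  73  17  41  70  86  66  69  68]
 [ 23  16  29  13  19  21  11  48 133  86  56  31  88  69  66  66]
 [  9   0  26  16  13   4  17 110 152 146 127  71  45  71  70  70]
 [  9  18  20   9  14  85  91 151 143 142 148 117  67  70  69  68]]
[[ 47  44  43  43  42  42  41  42  42  43]
 [ 47  44  43  42  42  42  42  43  43  43]
 [ 47  46  45  48  54  47  42  44  43  43]
 [ 46  46  47  57  71  57  45  43  43  44]
 [ 47  46  45  58  76  61  45  42  44  43]
 [ 60  59  52  51  59  53  49  51  54  58]
 [101 102  85  62  56  64  69  73  76  82]
 [148 150 130  92  69  85  94  94  95  97]
 [174 174 160 115  77  86  98 101 100 101]
 [175 175 164 121  77  81  98 101 100 101]
 [156 159 151 117  82  85 102 106 102 101]
 [122 123 124 110  95  99 109 112 106 104]
 [116 114 112 108 104 105 108 107 106 107]]
line top view [ 0.5979 -0.2209  0.108 ] [ 0.5906 -0.2368  0.108 ] -114.62698043020072
m in [ 0.5888 -0.2447  0.068 ] along 0.025417709672220883 left 0.0016014975475501427
m out [ 0.5821 -0.2551  0.068 ] along 0.03769044649540774 left -0.0001282115065551724
mid [ 0.5856 -0.2499  0.068 ] along 0.03149103355502857 left 0.0008922152541434667
side line [ 0.5987 -0.2226  0.108 ] [ 0.5907 -0.2417  0.108 ] -112.6662545745086 tip [ 0.5893 -0.2433  0.076 ] mark [ 0.5914 -0.2435  0.068 ] [ 0.585  -0.2562  0.068 ]
```

The pointer line and the mark agree within about 1°, from both views. The knob is set. Now to the handwheel.

Request:
carry_out([
  {"x": 0.0, "y": 0.1, "z": 0.2, "ax": 0, "ay": 0, "az": 0.2, "jaw": 0.3},
  {"x": 0, "y": 0.9, "z": 0.2, "ax": 0, "ay": 0, "az": 0.8, "jaw": 0.3},
  {"x": 0, "y": 0.9, "z": 0.2, "ax": 0, "ay": 0, "az": 0.8, "jaw": 0.3},
  {"x": 0, "y": 0.9, "z": 0.2, "ax": 0, "ay": 0, "az": 0.8, "jaw": 0.3},
  {"x": 0, "y": 0.9, "z": 0.2, "ax": 0, "ay": 0, "az": 0.8, "jaw": 0.3},
  {"x": 0, "y": 0.9, "z": 0.2, "ax": 0, "ay": 0, "az": 0.8, "jaw": 0.3},
  {"x": 0, "y": 0.9, "z": 0.2, "ax": 0, "ay": 0, "az": 0.8, "jaw": 0.3},
  {"x": 0, "y": 0.9, "z": 0.2, "ax": 0, "ay": 0, "az": 0.8, "jaw": 0.3},
])

```text
clock: 21.8
eef_pos: [0.4532, 0.0212, 0.2419]
eef_rot: [-0.82, 1.566, 0.746]
ft_force: [-0.4, -1.3, -0.4]
gripper_width: 0.0559
```

Request:
carry_out([
  {"x": 0, "y": 0.876, "z": 0, "ax": 0, "ay": 0, "az": 0, "jaw": 0.3},
  {"x": 0, "y": 0.876, "z": 0, "ax": 0, "ay": 0, "az": 0, "jaw": 0.3},
  {"x": 0, "y": 0.876, "z": 0, "ax": 0, "ay": 0, "az": 0, "jaw": 0.3},
  {"x": 0, "y": 0.876, "z": 0, "ax": 0, "ay": 0, "az": 0, "jaw": 0.3},
  {"x": 0, "y": 0.876, "z": 0, "ax": 0, "ay": 0, "az": 0, "jaw": 0.3},
  {"x": 0, "y": 0.876, "z": 0, "ax": 0, "ay": 0, "az": 0, "jaw": 0.3},
  {"x": 0, "y": 0.876, "z": 0, "ax": 0, "ay": 0, "az": 0, "jaw": 0.3},
  {"x": 0, "y": 0.876, "z": 0, "ax": 0, "ay": 0, "az": 0, "jaw": 0.3},
])

```text
clock: 22.47
eef_pos: [0.4527, 0.2359, 0.2407]
eef_rot: [-1.058, 1.57, 0.501]
ft_force: [-0.4, -0.6, 0.1]
gripper_width: 0.0554
```

```bash
python3 st.py; python3 - <<'E'
from place import *
print(go([.5385,.235,.15],toolR(np.pi+.035)))
E
```

```text
22.4667 [0.453 0.236 0.241] w 0.055449666793166784 F [-0.415 -0.573  0.073] T [-0.051  0.047  0.037] q [ 0.165  0.647 -1.109  1.882  0.673  1.046  1.902] x [ 0.001  0.    -1.   ] yaw 179.2849633456118
[array([ 0.343, -0.004, -0.363]), array([-0.001,  0.001,  0.095])]
```

Request:
carry_out([
  {"x": 0.343, "y": -0.004, "z": -0.1, "ax": 0, "ay": 0, "az": 0.095, "jaw": 0.3},
  {"x": 0.343, "y": -0.004, "z": -0.2, "ax": 0, "ay": 0, "az": 0.095, "jaw": 0.3},
  {"x": 0.343, "y": -0.004, "z": -0.363, "ax": 0, "ay": 0, "az": 0.095, "jaw": 0.3},
  {"x": 0.343, "y": -0.004, "z": -0.363, "ax": 0, "ay": 0, "az": 0.095, "jaw": 0.3},
  {"x": 0.343, "y": -0.004, "z": -0.363, "ax": 0, "ay": 0, "az": 0.095, "jaw": 0.3},
  {"x": 0.343, "y": -0.004, "z": -0.363, "ax": 0, "ay": 0, "az": 0.095, "jaw": 0.3},
  {"x": 0.343, "y": -0.004, "z": -0.363, "ax": 0, "ay": 0, "az": 0.095, "jaw": 0.3},
])

```text
clock: 23.05
eef_pos: [0.5378, 0.2358, 0.1525]
eef_rot: [-0.873, 1.567, 0.734]
ft_force: [0.4, 0.7, 0.7]
gripper_width: 0.0552
```

```bash
python3 st.py; python3 - <<'E'
from place import *
print(go([.5385,.235,.094],toolR(np.pi+.035)))
e=grab('side');d=grab('top')
a=e['pixels'][110:220,220:360];b=d['pixels'][110:220,150:290]
cv2.imwrite('pics/c9.png',np.hstack([cv2.resize(a,(400,311)),cv2.resize(b,(400,311))])[:,:,::-1])
E
```

```text
23.05 [0.538 0.236 0.153] w 0.05520715660904786 F [0.435 0.652 0.688] T [ 0.005 -0.062  0.068] q [ 0.113  0.845 -0.995  1.769  0.835  1.008  1.965] x [ 0.003  0.003 -1.   ] yaw -177.9616777869852
[array([ 0.003, -0.003, -0.234]), array([-0.006,  0.006, -0.001])]
```

View pics/c9.png

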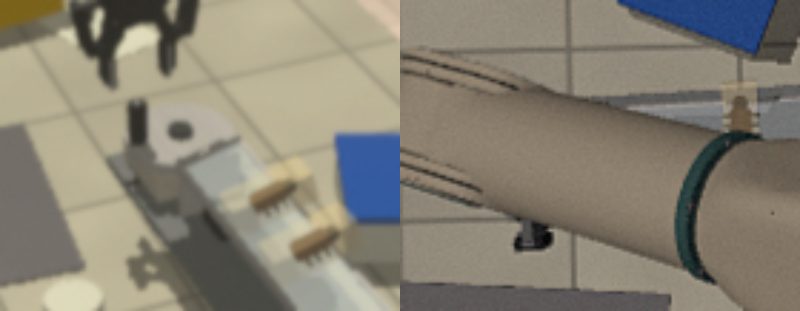

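The open jaws straddle the handle radially. Descend and close.

Request:
carry_out([
  {"x": 0.003, "y": -0.003, "z": -0.12, "ax": 0, "ay": 0, "az": 0, "jaw": 0.3},
  {"x": 0.003, "y": -0.003, "z": -0.2, "ax": 0, "ay": 0, "az": 0, "jaw": 0.3},
  {"x": 0.003, "y": -0.003, "z": -0.234, "ax": 0, "ay": 0, "az": 0, "jaw": 0.3},
  {"x": 0.003, "y": -0.003, "z": -0.234, "ax": 0, "ay": 0, "az": 0, "jaw": 0.3},
  {"x": 0.003, "y": -0.003, "z": -0.234, "ax": 0, "ay": 0, "az": 0, "jaw": -1},
  {"x": 0.003, "y": -0.003, "z": -0.234, "ax": 0, "ay": 0, "az": 0, "jaw": -1},
  {"x": 0.003, "y": -0.003, "z": -0.234, "ax": 0, "ay": 0, "az": 0, "jaw": -1},
  {"x": 0.003, "y": -0.003, "z": -0.234, "ax": 0, "ay": 0, "az": 0, "jaw": -1},
  {"x": 0.003, "y": -0.003, "z": -0.234, "ax": 0, "ay": 0, "az": 0, "jaw": -1},
  {"x": 0.003, "y": -0.003, "z": -0.234, "ax": 0, "ay": 0, "az": 0, "jaw": -1},
])

```text
clock: 23.98
eef_pos: [0.5379, 0.2358, 0.0941]
eef_rot: [-0.681, 1.568, 0.925]
ft_force: [-4.2, -0.7, 6.8]
gripper_width: 0.0201
```

```bash
python3 st.py
```

```text
23.9833 [0.538 0.236 0.094] w 0.020123068853005452 F [-4.232 -0.71   6.756] T [-0.159  0.928  0.018] q [ 0.079  0.916 -0.929  1.804  0.923  0.921  1.901] x [ 0.002  0.003 -1.   ] yaw -177.9323650670647
```

Gripped on the sleeve (20 mm). First quarter turn, clockwise, so towards +y first.

Request:
carry_out([
  {"x": 0.005, "y": 0.052, "z": 0, "ax": 0, "ay": 0, "az": 0, "jaw": -1},
  {"x": 0.0233, "y": 0.1009, "z": 0, "ax": 0, "ay": 0, "az": 0, "jaw": -1},
  {"x": 0.0536, "y": 0.1435, "z": 0, "ax": 0, "ay": 0, "az": 0, "jaw": -1},
  {"x": 0.0939, "y": 0.1767, "z": 0, "ax": 0, "ay": 0, "az": 0, "jaw": -1},
  {"x": 0.1415, "y": 0.1984, "z": 0, "ax": 0, "ay": 0, "az": 0, "jaw": -1},
  {"x": 0.193, "y": 0.207, "z": 0, "ax": 0, "ay": 0, "az": 0, "jaw": -1},
  {"x": 0.193, "y": 0.207, "z": 0, "ax": 0, "ay": 0, "az": 0, "jaw": -1},
  {"x": 0.193, "y": 0.207, "z": 0, "ax": 0, "ay": 0, "az": 0, "jaw": -1},
])

```text
clock: 24.65
eef_pos: [0.5887, 0.2872, 0.0941]
eef_rot: [-1.032, 1.564, 0.573]
ft_force: [1.1, -0.7, 6.2]
gripper_width: 0.0202
```

```bash
python3 st.py
```

```text
24.65 [0.589 0.287 0.094] w 0.02020156515540398 F [ 1.09  -0.701  6.175] T [-0.125 -0.144  0.039] q [-0.004  0.983 -0.925  1.609  0.897  1.017  1.96 ] x [ 0.005  0.003 -1.   ] yaw -178.06316870741225
```

Request:
carry_out([
  {"x": 0.052, "y": -0.005, "z": 0, "ax": 0, "ay": 0, "az": 0, "jaw": -1},
  {"x": 0.1009, "y": -0.0233, "z": 0, "ax": 0, "ay": 0, "az": 0, "jaw": -1},
  {"x": 0.1435, "y": -0.0536, "z": 0, "ax": 0, "ay": 0, "az": 0, "jaw": -1},
  {"x": 0.1767, "y": -0.0939, "z": 0, "ax": 0, "ay": 0, "az": 0, "jaw": -1},
  {"x": 0.1984, "y": -0.1415, "z": 0, "ax": 0, "ay": 0, "az": 0, "jaw": -1},
  {"x": 0.207, "y": -0.193, "z": 0, "ax": 0, "ay": 0, "az": 0, "jaw": -1},
  {"x": 0.207, "y": -0.193, "z": 0, "ax": 0, "ay": 0, "az": 0, "jaw": -1},
  {"x": 0.207, "y": -0.193, "z": 0, "ax": 0, "ay": 0, "az": 0, "jaw": -1},
])

```text
clock: 25.32
eef_pos: [0.6379, 0.238, 0.0941]
eef_rot: [-0.657, 1.568, 0.948]
ft_force: [-2.9, -0.5, 7.0]
gripper_width: 0.0201
```

```bash
python3 st.py
```

```text
25.3167 [0.638 0.238 0.094] w 0.02012999720302912 F [-2.901 -0.522  7.05 ] T [-0.175  0.585 -0.01 ] q [ 0.075  1.014 -0.929  1.524  0.89   1.065  2.099] x [ 0.001  0.002 -1.   ] yaw -178.00662345256777
```

Request:
carry_out([
  {"x": -0.005, "y": -0.052, "z": 0, "ax": 0, "ay": 0, "az": 0, "jaw": -1},
  {"x": -0.0233, "y": -0.1009, "z": 0, "ax": 0, "ay": 0, "az": 0, "jaw": -1},
  {"x": -0.0536, "y": -0.1435, "z": 0, "ax": 0, "ay": 0, "az": 0, "jaw": -1},
  {"x": -0.0939, "y": -0.1767, "z": 0, "ax": 0, "ay": 0, "az": 0, "jaw": -1},
  {"x": -0.1415, "y": -0.1984, "z": 0, "ax": 0, "ay": 0, "az": 0, "jaw": -1},
  {"x": -0.193, "y": -0.207, "z": 0, "ax": 0, "ay": 0, "az": 0, "jaw": -1},
  {"x": -0.193, "y": -0.207, "z": 0, "ax": 0, "ay": 0, "az": 0, "jaw": -1},
  {"x": -0.193, "y": -0.207, "z": 0, "ax": 0, "ay": 0, "az": 0, "jaw": -1},
])

```text
clock: 25.98
eef_pos: [0.59, 0.1872, 0.0941]
eef_rot: [-0.931, 1.567, 0.676]
ft_force: [-1.5, -0.0, 8.3]
gripper_width: 0.0203
```

```bash
python3 st.py
```

```text
25.9833 [0.59  0.187 0.094] w 0.020257621426335543 F [-1.519 -0.003  8.308] T [ 0.021  0.28  -0.006] q [ 0.169  0.95  -0.934  1.714  0.914  0.971  2.052] x [ 0.003  0.002 -1.   ] yaw -177.90523482476974
```

Request:
carry_out([
  {"x": -0.052, "y": 0.005, "z": 0, "ax": 0, "ay": 0, "az": 0, "jaw": -1},
  {"x": -0.1009, "y": 0.0233, "z": 0, "ax": 0, "ay": 0, "az": 0, "jaw": -1},
  {"x": -0.1435, "y": 0.0536, "z": 0, "ax": 0, "ay": 0, "az": 0, "jaw": -1},
  {"x": -0.1767, "y": 0.0939, "z": 0, "ax": 0, "ay": 0, "az": 0, "jaw": -1},
  {"x": -0.1984, "y": 0.1415, "z": 0, "ax": 0, "ay": 0, "az": 0, "jaw": -1},
  {"x": -0.204, "y": 0.17, "z": 0, "ax": 0, "ay": 0, "az": 0, "jaw": -1},
  {"x": -0.207, "y": 0.193, "z": 0, "ax": 0, "ay": 0, "az": 0, "jaw": -1},
  {"x": -0.207, "y": 0.193, "z": 0, "ax": 0, "ay": 0, "az": 0, "jaw": -1},
  {"x": -0.207, "y": 0.193, "z": 0, "ax": 0, "ay": 0, "az": 0, "jaw": -1},
])

```text
clock: 26.73
eef_pos: [0.5379, 0.2371, 0.0941]
eef_rot: [-0.541, 1.566, 1.067]
ft_force: [-3.9, 1.6, 8.6]
gripper_width: 0.0206
```

```bash
python3 st.py
```

```text
26.7333 [0.538 0.237 0.094] w 0.02061366880231702 F [-3.863  1.584  8.595] T [0.261 0.627 0.006] q [ 0.078  0.917 -0.93   1.804  0.924  0.92   1.9  ] x [ 0.002  0.004 -1.   ] yaw -177.85741633167893
```

Request:
carry_out([
  {"x": 0, "y": 0, "z": 0, "ax": 0, "ay": 0, "az": 0, "jaw": 0.3},
  {"x": 0, "y": 0, "z": 0, "ax": 0, "ay": 0, "az": 0, "jaw": 0.3},
  {"x": 0, "y": 0, "z": 0, "ax": 0, "ay": 0, "az": 0, "jaw": 0.3},
  {"x": 0, "y": 0, "z": 0, "ax": 0, "ay": 0, "az": 0, "jaw": 0.3},
  {"x": 0, "y": 0, "z": 0.15, "ax": 0, "ay": 0, "az": 0, "jaw": 0.3},
  {"x": 0, "y": 0, "z": 0.3, "ax": 0, "ay": 0, "az": 0, "jaw": 0.3},
  {"x": 0, "y": 0, "z": 0.45, "ax": 0, "ay": 0, "az": 0, "jaw": 0.3},
  {"x": -0.3, "y": 0.15, "z": 0.6, "ax": 0, "ay": 0, "az": 0, "jaw": 0.3},
  {"x": -0.5, "y": 0.3, "z": 0.6, "ax": 0, "ay": 0, "az": 0, "jaw": 0.3},
  {"x": -0.5, "y": 0.3, "z": 0.6, "ax": 0, "ay": 0, "az": 0, "jaw": 0.3},
  {"x": -0.5, "y": 0.3, "z": 0.6, "ax": 0, "ay": 0, "az": 0, "jaw": 0.3},
])

```text
clock: 27.65
eef_pos: [0.4102, 0.3118, 0.2436]
eef_rot: [-0.59, 1.567, 1.019]
ft_force: [0.9, -0.2, 0.2]
gripper_width: 0.0554
```

```bash
python3 st.py; python3 - <<'E'
from h import *
d=grab('top','top1.png');e=grab('side','side1.png')
A=cv2.imread('pics/top0.png');B=cv2.imread('pics/top1.png');C=cv2.imread('pics/side0.png');D=cv2.imread('pics/side1.png')
r=lambda im,x,y:cv2.resize(im[y:y+60,x:x+60],(390,290),interpolation=cv2.INTER_CUBIC)
cv2.imwrite('pics/c10.png',np.vstack([np.hstack([r(A,175,135),r(B,175,135)]),np.hstack([r(C,250,130),r(D,250,130)])]))
E
```

```text
27.65 [0.41  0.312 0.244] w 0.05543188988018872 F [ 0.86  -0.199  0.245] T [-0.024  0.036  0.035] q [-0.007  0.647 -1.107  1.869  0.67   1.053  1.791] x [ 0.002  0.003 -1.   ] yaw -177.7995138650442
```

View pics/c10.png

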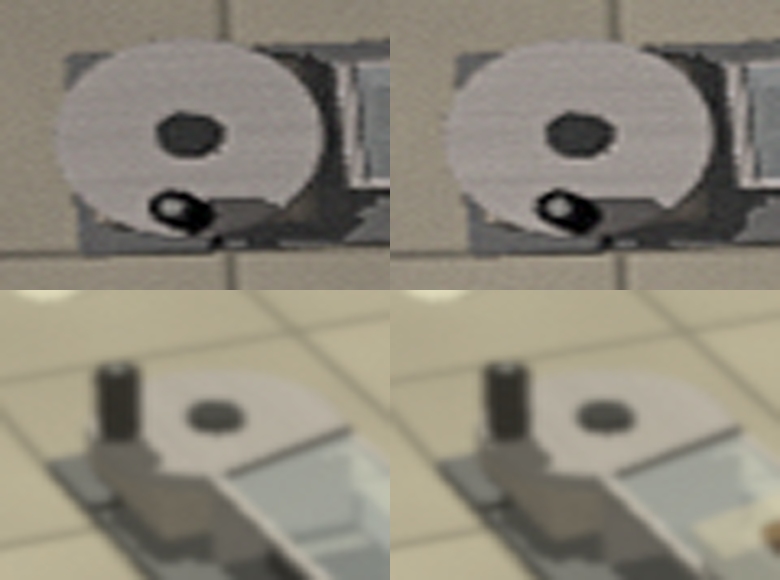

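The wheel looks the same before and after. The handle cap is at about (175,207) in the first and (174,207) in the second. I'll quantify with a dark-pixel centroid and check the blocks.

```bash
python3 - <<'E'
from h import *
np.set_printoptions(precision=3,suppress=True)
def c(f,x0,x1,y0,y1,t):
    g=cv2.imread(f,0)[y0:y1,x0:x1].astype(float); w=np.clip(t-g,0,None); ys,xs=np.mgrid[y0:y1,x0:x1]; return np.array([(w*xs).sum(),(w*ys).sum()])/w.sum()
a,b=c('pics/top0.png',194,210,172,186,40),c('pics/top1.png',194,210,172,186,40); print('top',a,b)
p,q=c('pics/side0.png',262,274,142,164,70),c('pics/side1.png',262,274,142,164,70); print('side',p,q)
d=grab('top');e=grab('side')
print(two(d,a,e,p),two(d,b,e,q)); print('dy top',onz(d,*b,.11)-onz(d,*a,.11))
P=d['pixels']; m=((P[:,:,0].astype(int)-P[:,:,2]>28)&(P[:,:,0]>110)).astype(np.uint8)*255
m[:125]=0;m[180:]=0;m[:,235:330]*=1;m[:,:235]=0;m[:,330:]=0
for k in cv2.findContours(cv2.morphologyEx(m,cv2.MORPH_CLOSE,np.ones((5,5))),0,2)[0]:
    if cv2.contourArea(k)>60: print(cv2.minAreaRect(k),onz(d,*cv2.minAreaRect(k)[0],.125))
E
```

```text
top [203.849 179.055] [203.081 179.012]
side [267.768 153.832] [267.501 153.577]
(array([0.537, 0.234, 0.092]), np.float64(0.0012885451564442596)) (array([0.537, 0.237, 0.092]), np.float64(0.0010517878878261696))
dy top [0.    0.002 0.   ]
((268.0, 149.0), (22.0, 12.0), 90.0) [0.613 0.047 0.125]
((297.5, 140.0), (13.0, 8.0), -0.0) [ 0.636 -0.037  0.125]
```

The handle is about 1–2 mm (≈2°) past the front mark, which is within measuring error of one turn, so I'll leave it. Now re-measure the tray and go to the blocks.

```bash
cat > tray.py <<'E'
from place import *
def tray(d,mask=None):
    P=d['pixels'].astype(int); m=(P.min(2)>140).astype(np.uint8)*255; m[:190]=0;m[275:]=0;m[:,310:]*=1;m[:,:310]=0;m[:,450:]=0
    m=cv2.morphologyEx(m,cv2.MORPH_CLOSE,np.ones((9,9)))
    k=max(cv2.findContours(m,0,2)[0],key=cv2.contourArea); r_=cv2.minAreaRect(k)
    W=np.array([onz(d,*q,.02)[:2] for q in cv2.boxPoints(r_)])
    E=[W[i]-W[i-1] for i in range(4)]; L=[np.linalg.norm(v) for v in E]; v=E[int(np.argmax(L))]; v=v*np.sign(v[1])
    return W.mean(0),np.arctan2(-v[0],v[1]),L[:2]
if __name__=='__main__': print(tray(grab('top')))
E
python3 tray.py; python3 - <<'E'
from place import *
print(go(shelf([.018,-.035,.09]),TR),shelf([.018,-.035,.09]))
E
```

```text
(array([ 0.37 , -0.295]), np.float64(-0.062121431662221505), [np.float64(0.19863770044010534), np.float64(0.13107752999376515)])
[array([ 0.703, -1.385, -0.261]), array([ 0.428, -0.392, -3.12 ])] [ 0.59  -0.037  0.177]
```

Request:
carry_out([
  {"x": 0.1, "y": -0.7, "z": 0.05, "ax": 0, "ay": 0, "az": -1, "jaw": 0.3},
  {"x": 0.1, "y": -0.7, "z": 0.05, "ax": 0, "ay": 0, "az": -1, "jaw": 0.3},
  {"x": 0.1, "y": -0.7, "z": 0.05, "ax": 0, "ay": 0, "az": -1, "jaw": 0.3},
  {"x": 0.1, "y": -0.7, "z": 0.05, "ax": 0, "ay": 0, "az": -1, "jaw": 0.3},
  {"x": 0.1, "y": -0.7, "z": 0.05, "ax": 0, "ay": 0, "az": -1, "jaw": 0.3},
  {"x": 0.1, "y": -0.7, "z": 0.05, "ax": 0, "ay": 0, "az": -1, "jaw": 0.3},
])

```text
clock: 28.4
eef_pos: [0.4402, 0.1287, 0.2538]
eef_rot: [-2.338, 1.568, -1.242]
ft_force: [0.3, 0.1, 0.6]
gripper_width: 0.0557
```

Request:
carry_out([
  {"x": 0.2, "y": -0.685, "z": 0, "ax": 0, "ay": 0, "az": -1, "jaw": 0.3},
  {"x": 0.2, "y": -0.685, "z": 0, "ax": 0, "ay": 0, "az": -1, "jaw": 0.3},
  {"x": 0.2, "y": -0.685, "z": 0, "ax": 0, "ay": 0, "az": -1, "jaw": 0.3},
  {"x": 0.2, "y": -0.685, "z": 0, "ax": 0, "ay": 0, "az": -1, "jaw": 0.3},
  {"x": 0.2, "y": -0.685, "z": 0, "ax": 0, "ay": 0, "az": -1, "jaw": 0.3},
  {"x": 0.2, "y": -0.685, "z": 0, "ax": 0, "ay": 0, "az": -1, "jaw": 0.3},
])

```text
clock: 28.9
eef_pos: [0.4899, -0.0408, 0.2537]
eef_rot: [-1.311, 1.569, -0.712]
ft_force: [0.3, -0.1, 0.4]
gripper_width: 0.0554
```

Request:
carry_out([
  {"x": 0, "y": 0, "z": 0, "ax": 0, "ay": 0, "az": -1, "jaw": 0.3},
  {"x": 0, "y": 0, "z": 0, "ax": 0, "ay": 0, "az": -1, "jaw": 0.3},
  {"x": 0, "y": 0, "z": 0, "ax": 0, "ay": 0, "az": -1, "jaw": 0.3},
  {"x": 0, "y": 0, "z": 0, "ax": 0, "ay": 0, "az": -1, "jaw": 0.3},
  {"x": 0, "y": 0, "z": 0, "ax": 0, "ay": 0, "az": -1, "jaw": 0.3},
])

```text
clock: 29.32
eef_pos: [0.4889, -0.0346, 0.2547]
eef_rot: [-0.538, 1.569, -0.432]
ft_force: [0.1, -0.4, -1.3]
gripper_width: 0.0553
```

```bash
python3 st.py;python3 - <<'E'
from place import *
print(go(shelf([.018,-.035,.09]),TR),go(shelf([.018,-.035,.02]),TR))
E
```

```text
29.3167 [ 0.489 -0.035  0.255] w 0.05534187822910469 F [ 0.147 -0.356 -1.341] T [-0.012  0.014  0.003] q [ 0.555  0.471 -0.776  1.92   0.414  0.914  1.252] x [ 0.002 -0.001 -1.   ] yaw 96.08209956539166
[array([ 0.406, -0.01 , -0.312]), array([ 0.039, -0.519, -0.141])] [array([ 0.478, -0.008, -0.583]), array([ 0.039, -0.519, -0.141])]
```

Request:
carry_out([
  {"x": 0.406, "y": -0.01, "z": -0.2, "ax": 0.039, "ay": -0.519, "az": -0.141, "jaw": 0.4},
  {"x": 0.406, "y": -0.01, "z": -0.25, "ax": 0.039, "ay": -0.519, "az": -0.141, "jaw": 0.4},
  {"x": 0.406, "y": -0.01, "z": -0.312, "ax": 0.039, "ay": -0.519, "az": -0.141, "jaw": 0.4},
  {"x": 0.406, "y": -0.01, "z": -0.312, "ax": 0.039, "ay": -0.519, "az": -0.141, "jaw": 0.4},
  {"x": 0.406, "y": -0.01, "z": -0.312, "ax": 0.039, "ay": -0.519, "az": -0.141, "jaw": 0.4},
  {"x": 0.45, "y": -0.008, "z": -0.47, "ax": 0.039, "ay": -0.519, "az": -0.141, "jaw": 0.4},
  {"x": 0.478, "y": -0.008, "z": -0.575, "ax": 0.039, "ay": -0.519, "az": -0.141, "jaw": 0.4},
  {"x": 0.478, "y": -0.008, "z": -0.575, "ax": 0.039, "ay": -0.519, "az": -0.141, "jaw": 0.4},
  {"x": 0.478, "y": -0.008, "z": -0.575, "ax": 0.039, "ay": -0.519, "az": -0.141, "jaw": 0.4},
])

```text
clock: 30.07
eef_pos: [0.6077, -0.0374, 0.1112]
eef_rot: [-0.001, 1.311, 0.036]
ft_force: [-0.6, 1.0, -0.5]
gripper_width: 0.0596
```

```bash
python3 st.py;python3 - <<'E'
from place import *
s,R=cur(); print('shelf frame',SR.T@(s['eef_pos']-O))
e=grab('side')
cv2.imwrite('pics/c11.png',cv2.resize(e['pixels'][140:240,260:380],(600,500),interpolation=cv2.INTER_CUBIC)[:,:,::-1])
E
```

```text
30.0667 [ 0.608 -0.037  0.111] w 0.059595081303708525 F [-0.625  1.021 -0.502] T [-0.005  0.303  0.022] q [ 0.298  0.687 -0.414  1.989  0.815  0.343  0.862] x [ 0.257  0.009 -0.966] yaw 92.13559151584215
shelf frame [ 0.018 -0.036  0.022]
```

View pics/c11.png

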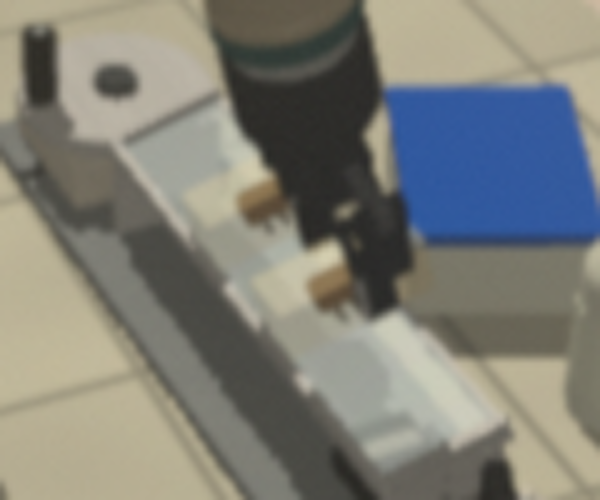

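The fingers straddle the right-hand block, and the scan head has moved across to the right end. Grip and lift.

Request:
carry_out([
  {"x": 0, "y": 0, "z": 0, "ax": 0, "ay": 0, "az": 0, "jaw": -1},
  {"x": 0, "y": 0, "z": 0, "ax": 0, "ay": 0, "az": 0, "jaw": -1},
  {"x": 0, "y": 0, "z": 0, "ax": 0, "ay": 0, "az": 0, "jaw": -1},
  {"x": 0, "y": 0, "z": 0, "ax": 0, "ay": 0, "az": 0, "jaw": -1},
  {"x": 0, "y": 0, "z": 0, "ax": 0, "ay": 0, "az": 0, "jaw": -1},
  {"x": 0, "y": 0, "z": 0, "ax": 0, "ay": 0, "az": 0, "jaw": -1},
  {"x": -0.01, "y": 0, "z": 0.12, "ax": 0, "ay": 0, "az": 0, "jaw": -1},
  {"x": -0.03, "y": 0, "z": 0.25, "ax": 0, "ay": 0, "az": 0, "jaw": -1},
  {"x": -0.06, "y": 0, "z": 0.4, "ax": 0, "ay": 0, "az": 0, "jaw": -1},
  {"x": -0.1, "y": 0, "z": 0.5, "ax": 0, "ay": 0, "az": 0, "jaw": -1},
  {"x": -0.1, "y": 0, "z": 0.5, "ax": 0, "ay": 0, "az": 0, "jaw": -1},
])

```text
clock: 31.03
eef_pos: [0.5845, -0.0381, 0.2424]
eef_rot: [-0.009, 1.3, 0.026]
ft_force: [-0.1, -0.6, -0.8]
gripper_width: 0.0345
```

```bash
python3 st.py;python3 - <<'E'
from tray import *
d=grab('top');print(tray(d))
P=d['pixels']
cv2.imwrite('pics/c12.png',cv2.resize(P[190:280,310:440],(780,540),interpolation=cv2.INTER_CUBIC)[:,:,::-1])
E
```

```text
31.0333 [ 0.584 -0.038  0.242] w 0.03451243896212448 F [-0.085 -0.634 -0.814] T [-0.004  0.331  0.02 ] q [ 0.502  0.494 -0.687  1.939  0.585  0.606  1.073] x [ 0.267  0.007 -0.964] yaw 92.00845266159479
(array([ 0.384, -0.354]), np.float64(-0.9881057003736041), [np.float64(0.17933485362113577), np.float64(0.07999909254796427)])
```

View pics/c12.png

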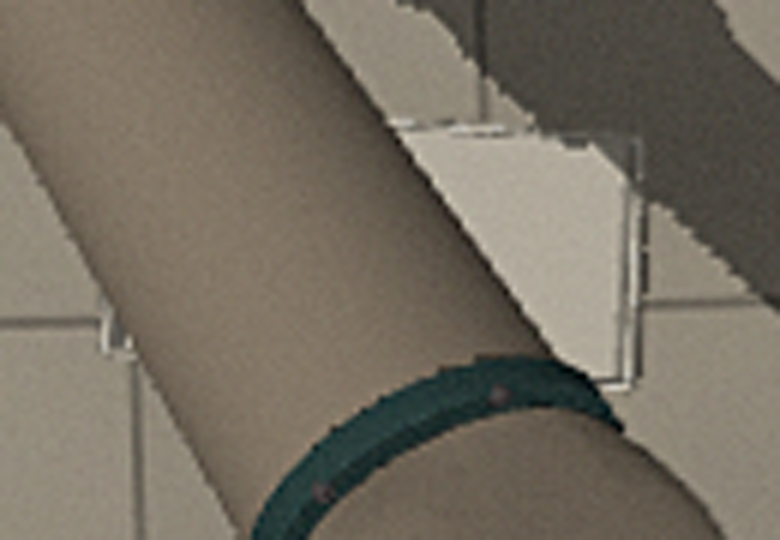

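The tray's corners are at the same pixels as at the start, so it hasn't moved: centre ≈ (0.373, −0.265), yaw ≈ −0.085.

```bash
python3 - <<'E'
from place import *
print(go([.373,-.319,.12],toolR(np.pi/2-.085)))
E
```

```text
[array([-0.844, -1.121, -0.479]), array([ 0.018,  0.535, -0.238])]
```

Request:
carry_out([
  {"x": -0.5, "y": -0.5, "z": 0, "ax": 0.018, "ay": 0.535, "az": -0.238, "jaw": -1},
  {"x": -0.5, "y": -0.5, "z": 0, "ax": 0.018, "ay": 0.535, "az": -0.238, "jaw": -1},
  {"x": -0.5, "y": -0.5, "z": 0, "ax": 0.018, "ay": 0.535, "az": -0.238, "jaw": -1},
  {"x": -0.5, "y": -0.5, "z": 0, "ax": 0.018, "ay": 0.535, "az": -0.238, "jaw": -1},
  {"x": -0.5, "y": -0.5, "z": 0, "ax": 0.018, "ay": 0.535, "az": -0.238, "jaw": -1},
  {"x": -0.844, "y": -1.0, "z": -0.3, "ax": 0.018, "ay": 0.535, "az": -0.238, "jaw": -1},
  {"x": -0.844, "y": -1.0, "z": -0.3, "ax": 0.018, "ay": 0.535, "az": -0.238, "jaw": -1},
  {"x": -0.844, "y": -1.0, "z": -0.3, "ax": 0.018, "ay": 0.535, "az": -0.238, "jaw": -1},
  {"x": -0.844, "y": -1.0, "z": -0.3, "ax": 0.018, "ay": 0.535, "az": -0.238, "jaw": -1},
  {"x": -0.844, "y": -1.0, "z": -0.3, "ax": 0.018, "ay": 0.535, "az": -0.238, "jaw": -1},
  {"x": -0.844, "y": -1.0, "z": -0.3, "ax": 0.018, "ay": 0.535, "az": -0.238, "jaw": -1},
])

```text
clock: 32.0
eef_pos: [0.3689, -0.2901, 0.1591]
eef_rot: [2.876, 1.56, 2.785]
ft_force: [0.1, 0.1, -1.4]
gripper_width: 0.0346
```

```bash
python3 st.py; python3 - <<'E'
from place import *
print(go([.373,-.319,.06],toolR(np.pi/2-.085)))
e=grab('side')
cv2.imwrite('pics/c13.png',cv2.resize(e['pixels'][200:380,200:400],(600,540),interpolation=cv2.INTER_CUBIC)[:,:,::-1])
E
```

```text
32.0 [ 0.369 -0.29   0.159] w 0.03461198201520183 F [ 0.085  0.141 -1.393] T [-0.014 -0.026 -0.016] q [ 1.049  0.575 -0.646  2.069  0.549  0.683  1.518] x [-0.01   0.004 -1.   ] yaw 84.80905153149888
[array([ 0.016, -0.115, -0.396]), array([-0.008, -0.02 ,  0.011])]
```

View pics/c13.png

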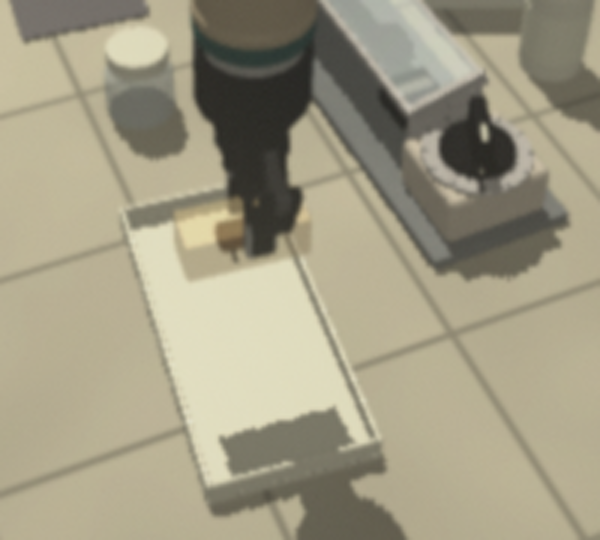

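The block hangs level over the tray. Lower it.

Request:
carry_out([
  {"x": 0.016, "y": -0.115, "z": -0.15, "ax": -0.008, "ay": -0.02, "az": 0.011, "jaw": -1},
  {"x": 0.016, "y": -0.115, "z": -0.3, "ax": -0.008, "ay": -0.02, "az": 0.011, "jaw": -1},
  {"x": 0.016, "y": -0.115, "z": -0.42, "ax": -0.008, "ay": -0.02, "az": 0.011, "jaw": -1},
  {"x": 0.016, "y": -0.115, "z": -0.49, "ax": -0.008, "ay": -0.02, "az": 0.011, "jaw": -1},
  {"x": 0.016, "y": -0.115, "z": -0.52, "ax": -0.008, "ay": -0.02, "az": 0.011, "jaw": -1},
  {"x": 0.016, "y": -0.115, "z": -0.52, "ax": -0.008, "ay": -0.02, "az": 0.011, "jaw": -1},
  {"x": 0.016, "y": -0.115, "z": -0.52, "ax": -0.008, "ay": -0.02, "az": 0.011, "jaw": -1},
])

```text
clock: 32.63
eef_pos: [0.3778, -0.3165, 0.0318]
eef_rot: [-0.27, 1.565, -0.347]
ft_force: [1.2, 1.0, -1.2]
gripper_width: 0.0352
```

Request:
carry_out([
  {"x": 0, "y": 0, "z": -0.012, "ax": 0, "ay": 0, "az": 0, "jaw": -1},
  {"x": 0, "y": 0, "z": -0.012, "ax": 0, "ay": 0, "az": 0, "jaw": -1},
  {"x": 0, "y": 0, "z": -0.012, "ax": 0, "ay": 0, "az": 0, "jaw": -1},
])

```text
clock: 32.88
eef_pos: [0.3773, -0.3176, 0.029]
eef_rot: [-0.346, 1.563, -0.425]
ft_force: [1.6, 0.1, 1.7]
gripper_width: 0.035
```

Request:
carry_out([
  {"x": -0.01, "y": 0, "z": -0.01, "ax": 0, "ay": 0, "az": 0, "jaw": -1},
  {"x": -0.01, "y": 0, "z": -0.01, "ax": 0, "ay": 0, "az": 0, "jaw": -1},
  {"x": -0.01, "y": 0, "z": -0.01, "ax": 0, "ay": 0, "az": 0, "jaw": 0.3},
  {"x": -0.01, "y": 0, "z": -0.01, "ax": 0, "ay": 0, "az": 0, "jaw": 0.3},
  {"x": -0.01, "y": 0, "z": -0.01, "ax": 0, "ay": 0, "az": 0, "jaw": 0.3},
  {"x": -0.01, "y": 0, "z": -0.01, "ax": 0, "ay": 0, "az": 0, "jaw": 0.3},
  {"x": -0.01, "y": 0, "z": 0.12, "ax": 0, "ay": 0, "az": 0, "jaw": 0.3},
  {"x": -0.01, "y": 0, "z": 0.28, "ax": 0, "ay": 0, "az": 0, "jaw": 0.3},
  {"x": -0.01, "y": 0, "z": 0.44, "ax": 0, "ay": 0, "az": 0, "jaw": 0.3},
  {"x": -0.01, "y": 0, "z": 0.6, "ax": 0, "ay": 0, "az": 0, "jaw": 0.3},
  {"x": -0.01, "y": 0, "z": 0.8, "ax": 0, "ay": 0, "az": 0, "jaw": 0.3},
  {"x": -0.01, "y": 0, "z": 0.8, "ax": 0, "ay": 0, "az": 0, "jaw": 0.3},
])

```text
clock: 33.88
eef_pos: [0.3764, -0.3185, 0.2335]
eef_rot: [-0.49, 1.557, -0.57]
ft_force: [0.4, 0.1, -0.3]
gripper_width: 0.0552
```

```bash
python3 st.py; python3 - <<'E'
from place import *
print(go(shelf([.014,.049,.10]),TR))
d=grab('top');P=d['pixels'];m=((P[:,:,0].astype(int)-P[:,:,2]>28)&(P[:,:,0]>110)).astype(np.uint8)*255
m[:125]=0;m[175:]=0;m[:,:225]=0;m[:,290:]=0
for k in cv2.findContours(cv2.morphologyEx(m,cv2.MORPH_CLOSE,np.ones((5,5))),0,2)[0]:
    if cv2.contourArea(k)>40: print(cv2.minAreaRect(k),onz(d,*cv2.minAreaRect(k)[0],.125))
E
```

```text
33.8833 [ 0.376 -0.318  0.233] w 0.05517733371146454 F [ 0.441  0.068 -0.343] T [-0.    -0.013 -0.01 ] q [ 1.17   0.496 -0.755  1.95   0.449  0.854  1.668] x [ 0.011 -0.007 -1.   ] yaw 85.42688227011803
[array([ 0.818,  1.46 , -0.193]), array([ 0.002, -0.5  ,  0.23 ])]
((268.2079162597656, 142.0792236328125), (7.1642680168151855, 12.139453887939453), 84.2894058227539) [0.632 0.046 0.125]
```

Request:
carry_out([
  {"x": 0.41, "y": 0.73, "z": 0.1, "ax": 0, "ay": 0, "az": 0.23, "jaw": 0.4},
  {"x": 0.41, "y": 0.73, "z": 0.1, "ax": 0, "ay": 0, "az": 0.23, "jaw": 0.4},
  {"x": 0.41, "y": 0.73, "z": 0.1, "ax": 0, "ay": 0, "az": 0.23, "jaw": 0.4},
  {"x": 0.41, "y": 0.73, "z": 0.1, "ax": 0, "ay": 0, "az": 0.23, "jaw": 0.4},
  {"x": 0.41, "y": 0.73, "z": 0.1, "ax": 0, "ay": 0, "az": 0.23, "jaw": 0.4},
  {"x": 0.41, "y": 0.73, "z": 0.1, "ax": 0, "ay": 0, "az": 0.23, "jaw": 0.4},
  {"x": 0.41, "y": 0.73, "z": 0.1, "ax": 0, "ay": 0, "az": 0.23, "jaw": 0.4},
])

```text
clock: 34.52
eef_pos: [0.4769, -0.1316, 0.2523]
eef_rot: [-0.052, 1.567, -0.01]
ft_force: [-1.5, -0.8, -0.4]
gripper_width: 0.0598
```

Request:
carry_out([
  {"x": 0.408, "y": 0.73, "z": 0, "ax": 0, "ay": -0.5, "az": 0, "jaw": 0.4},
  {"x": 0.408, "y": 0.73, "z": 0, "ax": 0, "ay": -0.5, "az": 0, "jaw": 0.4},
  {"x": 0.408, "y": 0.73, "z": 0, "ax": 0, "ay": -0.5, "az": 0, "jaw": 0.4},
  {"x": 0.408, "y": 0.73, "z": 0, "ax": 0, "ay": -0.5, "az": 0, "jaw": 0.4},
  {"x": 0.408, "y": 0.73, "z": 0, "ax": 0, "ay": -0.5, "az": 0, "jaw": 0.4},
  {"x": 0.408, "y": 0.73, "z": 0, "ax": 0, "ay": -0.5, "az": 0, "jaw": 0.4},
  {"x": 0.408, "y": 0.73, "z": 0, "ax": 0, "ay": -0.5, "az": 0, "jaw": 0.4},
  {"x": 0.408, "y": 0.73, "z": 0, "ax": 0, "ay": -0.5, "az": 0, "jaw": 0.4},
])

```text
clock: 35.18
eef_pos: [0.5771, 0.0456, 0.2513]
eef_rot: [-0.048, 1.32, -0.014]
ft_force: [-1.1, -0.2, -0.7]
gripper_width: 0.06
```

```bash
python3 st.py; python3 - <<'E'
from place import *
print(go(shelf([.014,.049,.07]),TR),go(shelf([.014,.049,.022]),TR))
E
```

```text
35.1833 [0.577 0.046 0.251] w 0.05997608579875947 F [-1.105 -0.214 -0.715] T [-0.025  0.27  -0.046] q [ 0.328  0.477 -0.687  1.928  0.609  0.672  0.887] x [ 0.248 -0.004 -0.969] yaw 91.86203949154033
[array([ 0.046,  0.005, -0.38 ]), array([ 0.025, -0.021,  0.005])] [array([ 0.096,  0.006, -0.566]), array([ 0.025, -0.021,  0.005])]
```

Request:
carry_out([
  {"x": 0.02, "y": 0.005, "z": -0.15, "ax": 0.025, "ay": -0.021, "az": 0.005, "jaw": 0.4},
  {"x": 0.035, "y": 0.005, "z": -0.3, "ax": 0.025, "ay": -0.021, "az": 0.005, "jaw": 0.4},
  {"x": 0.06, "y": 0.006, "z": -0.42, "ax": 0.025, "ay": -0.021, "az": 0.005, "jaw": 0.4},
  {"x": 0.085, "y": 0.006, "z": -0.52, "ax": 0.025, "ay": -0.021, "az": 0.005, "jaw": 0.4},
  {"x": 0.096, "y": 0.006, "z": -0.566, "ax": 0.025, "ay": -0.021, "az": 0.005, "jaw": 0.4},
  {"x": 0.096, "y": 0.006, "z": -0.566, "ax": 0.025, "ay": -0.021, "az": 0.005, "jaw": 0.4},
  {"x": 0.096, "y": 0.006, "z": -0.566, "ax": 0.025, "ay": -0.021, "az": 0.005, "jaw": -1},
  {"x": 0.096, "y": 0.006, "z": -0.566, "ax": 0.025, "ay": -0.021, "az": 0.005, "jaw": -1},
  {"x": 0.096, "y": 0.006, "z": -0.566, "ax": 0.025, "ay": -0.021, "az": 0.005, "jaw": -1},
  {"x": 0.096, "y": 0.006, "z": -0.566, "ax": 0.025, "ay": -0.021, "az": 0.005, "jaw": -1},
  {"x": 0.096, "y": 0.006, "z": -0.566, "ax": 0.025, "ay": -0.021, "az": 0.005, "jaw": -1},
])

```text
clock: 36.1
eef_pos: [0.6025, 0.0485, 0.1125]
eef_rot: [0.005, 1.304, 0.04]
ft_force: [-2.0, -1.2, 5.0]
gripper_width: 0.0345
```

```bash
python3 st.py; python3 - <<'E'
from place import *
s,R=cur(); print(SR.T@(s['eef_pos']-O))
E
```

```text
36.1 [0.602 0.049 0.113] w 0.034526694840820334 F [-1.997 -1.15   5.007] T [-0.281  0.505 -0.078] q [ 0.126  0.677 -0.403  2.007  0.914  0.356  0.601] x [ 0.263  0.011 -0.965] yaw 92.03100437084727
[0.016 0.05  0.024]
```

Gripped at 34.5 mm. Lift off along the normal and move to the tray.

Request:
carry_out([
  {"x": -0.01, "y": 0, "z": 0.12, "ax": 0, "ay": 0, "az": 0, "jaw": -1},
  {"x": -0.03, "y": 0, "z": 0.25, "ax": 0, "ay": 0, "az": 0, "jaw": -1},
  {"x": -0.06, "y": 0, "z": 0.4, "ax": 0, "ay": 0, "az": 0, "jaw": -1},
  {"x": -0.1, "y": 0, "z": 0.5, "ax": 0, "ay": 0, "az": 0, "jaw": -1},
  {"x": -0.1, "y": 0, "z": 0.54, "ax": 0, "ay": 0, "az": 0, "jaw": -1},
  {"x": -0.1, "y": 0, "z": 0.54, "ax": 0, "ay": 0, "az": 0, "jaw": -1},
])

```text
clock: 36.6
eef_pos: [0.5785, 0.0493, 0.2493]
eef_rot: [0.007, 1.3, 0.042]
ft_force: [0.7, 0.5, -1.1]
gripper_width: 0.0345
```

```bash
python3 st.py; python3 - <<'E'
from tray import *
print(go([.380,-.212,.12],toolR(np.pi/2-.085)))
d=grab('top'); g=d['pixels']
# tray far/near right corners and white extent check
P=g.astype(int); m=(P.min(2)>125).astype(np.uint8); m[:190]=0;m[275:]=0;m[:,:315]=0;m[:,450:]=0
ys,xs=np.nonzero(m); print('white extent',xs.min(),xs.max(),ys.min(),ys.max(),m.sum())
b=((P[:,:,0]-P[:,:,2]>28)&(P[:,:,0]>95)).astype(np.uint8)*255; b[:205]=0;b[262:]=0;b[:,:330]=0;b[:,425:]=0
for k in cv2.findContours(cv2.morphologyEx(b,cv2.MORPH_CLOSE,np.ones((5,5))),0,2)[0]:
    if cv2.contourArea(k)>60: r_=cv2.minAreaRect(k); print(r_,onz(d,*r_[0],.04)[:2])
E
```

```text
36.6 [0.579 0.049 0.249] w 0.03451746870718139 F [ 0.672  0.524 -1.07 ] T [-0.039  0.276  0.038] q [ 0.338  0.477 -0.697  1.945  0.628  0.637  0.867] x [ 0.267  0.011 -0.964] yaw 92.06100336828663
[array([-0.794, -1.045, -0.517]), array([ 0.01 ,  0.542, -0.24 ])]
white extent 316 449 190 274 2567
((391.0, 230.5), (29.0, 14.0), 90.0) [ 0.371 -0.314]
```

The first block stays where I put it in the tray, at (0.371, −0.314). Move the second one.

Request:
carry_out([
  {"x": -0.5, "y": -0.5, "z": 0, "ax": 0.01, "ay": 0.542, "az": -0.24, "jaw": -1},
  {"x": -0.5, "y": -0.5, "z": 0, "ax": 0.01, "ay": 0.542, "az": -0.24, "jaw": -1},
  {"x": -0.5, "y": -0.5, "z": 0, "ax": 0.01, "ay": 0.542, "az": -0.24, "jaw": -1},
  {"x": -0.5, "y": -0.5, "z": 0, "ax": 0.01, "ay": 0.542, "az": -0.24, "jaw": -1},
  {"x": -0.5, "y": -0.5, "z": 0, "ax": 0.01, "ay": 0.542, "az": -0.24, "jaw": -1},
  {"x": -0.794, "y": -1.0, "z": -0.2, "ax": 0.01, "ay": 0.542, "az": -0.24, "jaw": -1},
  {"x": -0.794, "y": -1.0, "z": -0.3, "ax": 0.01, "ay": 0.542, "az": -0.24, "jaw": -1},
  {"x": -0.794, "y": -1.0, "z": -0.3, "ax": 0.01, "ay": 0.542, "az": -0.24, "jaw": -1},
  {"x": -0.794, "y": -1.0, "z": -0.3, "ax": 0.01, "ay": 0.542, "az": -0.24, "jaw": -1},
  {"x": -0.794, "y": -1.0, "z": -0.3, "ax": 0.01, "ay": 0.542, "az": -0.24, "jaw": -1},
  {"x": -0.794, "y": -1.0, "z": -0.3, "ax": 0.01, "ay": 0.542, "az": -0.24, "jaw": -1},
])

```text
clock: 37.57
eef_pos: [0.376, -0.2019, 0.1689]
eef_rot: [2.949, 1.559, 2.86]
ft_force: [0.7, 1.1, -1.4]
gripper_width: 0.0348
```

```bash
python3 st.py; python3 - <<'E'
from tray import *
print(go([.378,-.212,.03],toolR(np.pi/2-.085)))
e=grab('side')
# project planned block centre & tray corners for a check: brown blob in side view
P=e['pixels'].astype(int); b=((P[:,:,0]-P[:,:,2]>45)).astype(np.uint8)*255; b[:200]=0
for k in cv2.findContours(b,0,2)[0]:
    if cv2.contourArea(k)>30: print(cv2.minAreaRect(k))
print('tray corners side', [proj(e,[x,y,.022]) for x,y in((.445,-.137),(.424,-.404),(.299,-.3915),(.322,-.126))])
E
```

```text
37.5667 [ 0.376 -0.202  0.169] w 0.034784144794009826 F [ 0.714  1.099 -1.381] T [-0.016 -0.088 -0.016] q [ 0.912  0.515 -0.684  2.164  0.542  0.649  1.326] x [-0.011  0.003 -1.   ] yaw 84.89739489685377
[array([ 0.008, -0.04 , -0.556]), array([-0.006, -0.022,  0.008])]
((289.2461242675781, 319.5691833496094), (13.155869483947754, 40.34466552734375), 74.74488067626953)
((70.66471862792969, 308.6412048339844), (13.775084495544434, 12.039640426635742), 40.601295471191406)
((65.38236236572266, 284.0294189453125), (21.585668563842773, 12.369316101074219), 75.96376037597656)
((136.48892211914062, 267.8167724609375), (54.81532669067383, 13.406024932861328), 74.64986419677734)
((532.2930908203125, 252.98277282714844), (24.3109188079834, 15.385169982910156), 86.633544921875)
((258.77996826171875, 240.95997619628906), (11.455130577087402, 16.54629898071289), 81.8698959350586)
((287.0, 237.0), (10.0, 6.0), 90.0)
((490.0, 238.50001525878906), (27.577163696289062, 6.363960266113281), 45.0)
((467.5, 202.5), (5.0, 21.0), 90.0)
((450.88616943359375, 203.06549072265625), (14.36686897277832, 4.733592510223389), 41.6335334777832)
tray corners side [array([287.274, 259.607]), array([327.569, 347.871]), array([270.443, 363.298]), array([240.074, 270.562])]
```

Request:
carry_out([
  {"x": 0.0, "y": -0.04, "z": -0.15, "ax": -0.006, "ay": -0.022, "az": 0.008, "jaw": -1},
  {"x": 0.0, "y": -0.04, "z": -0.3, "ax": -0.006, "ay": -0.022, "az": 0.008, "jaw": -1},
  {"x": 0.0, "y": -0.04, "z": -0.42, "ax": -0.006, "ay": -0.022, "az": 0.008, "jaw": -1},
  {"x": 0.0, "y": -0.04, "z": -0.5, "ax": -0.006, "ay": -0.022, "az": 0.008, "jaw": -1},
  {"x": 0.0, "y": -0.04, "z": -0.55, "ax": -0.006, "ay": -0.022, "az": 0.008, "jaw": -1},
  {"x": 0.0, "y": -0.04, "z": -0.55, "ax": -0.006, "ay": -0.022, "az": 0.008, "jaw": -1},
  {"x": 0.0, "y": -0.04, "z": -0.55, "ax": -0.006, "ay": -0.022, "az": 0.008, "jaw": -1},
])

```text
clock: 38.2
eef_pos: [0.3797, -0.2093, 0.0336]
eef_rot: [-0.174, 1.566, -0.252]
ft_force: [-0.3, -0.3, -0.2]
gripper_width: 0.0346
```

Request:
carry_out([
  {"x": 0, "y": 0, "z": -0.016, "ax": 0, "ay": 0, "az": 0, "jaw": -1},
  {"x": 0, "y": 0, "z": -0.016, "ax": 0, "ay": 0, "az": 0, "jaw": -1},
  {"x": 0, "y": 0, "z": -0.016, "ax": 0, "ay": 0, "az": 0, "jaw": -1},
])

```text
clock: 38.45
eef_pos: [0.3797, -0.2107, 0.0308]
eef_rot: [-0.268, 1.563, -0.348]
ft_force: [0.3, 0.2, -2.2]
gripper_width: 0.0351
```

Request:
carry_out([
  {"x": 0, "y": 0, "z": -0.016, "ax": 0, "ay": 0, "az": 0, "jaw": -1},
  {"x": 0, "y": 0, "z": -0.016, "ax": 0, "ay": 0, "az": 0, "jaw": -1},
  {"x": 0, "y": 0, "z": -0.016, "ax": 0, "ay": 0, "az": 0, "jaw": -1},
])

```text
clock: 38.7
eef_pos: [0.3802, -0.2112, 0.0279]
eef_rot: [-0.336, 1.561, -0.417]
ft_force: [-1.1, 0.5, 12.8]
gripper_width: 0.035
```

Request:
carry_out([
  {"x": 0, "y": 0, "z": 0, "ax": 0, "ay": 0, "az": 0, "jaw": 0.3},
  {"x": 0, "y": 0, "z": 0, "ax": 0, "ay": 0, "az": 0, "jaw": 0.3},
  {"x": 0, "y": 0, "z": 0, "ax": 0, "ay": 0, "az": 0, "jaw": 0.3},
  {"x": 0, "y": 0, "z": 0, "ax": 0, "ay": 0, "az": 0, "jaw": 0.3},
  {"x": 0, "y": 0, "z": 0.12, "ax": 0, "ay": 0, "az": 0, "jaw": 0.3},
  {"x": 0, "y": 0, "z": 0.28, "ax": 0, "ay": 0, "az": 0, "jaw": 0.3},
  {"x": 0, "y": 0, "z": 0.44, "ax": 0, "ay": 0, "az": 0, "jaw": 0.3},
  {"x": 0, "y": 0, "z": 0.6, "ax": 0, "ay": 0, "az": 0, "jaw": 0.3},
  {"x": 0, "y": 0, "z": 0.8, "ax": 0, "ay": 0, "az": 0, "jaw": 0.3},
  {"x": 0, "y": 0, "z": 0.8, "ax": 0, "ay": 0, "az": 0, "jaw": 0.3},
])

```text
clock: 39.53
eef_pos: [0.3815, -0.2112, 0.2311]
eef_rot: [-0.351, 1.556, -0.431]
ft_force: [1.0, -1.7, -1.5]
gripper_width: 0.0552
```

Request:
carry_out([
  {"x": 0, "y": 0.9, "z": 0.1, "ax": 0, "ay": 0, "az": 0, "jaw": 0.3},
  {"x": 0, "y": 0.9, "z": 0.1, "ax": 0, "ay": 0, "az": 0, "jaw": 0.3},
  {"x": 0, "y": 0.9, "z": 0.1, "ax": 0, "ay": 0, "az": 0, "jaw": 0.3},
  {"x": 0, "y": 0.9, "z": 0.1, "ax": 0, "ay": 0, "az": 0, "jaw": 0.3},
  {"x": 0, "y": 0.9, "z": 0.1, "ax": 0, "ay": 0, "az": 0, "jaw": 0.3},
  {"x": 0, "y": 0.9, "z": 0.1, "ax": 0, "ay": 0, "az": 0, "jaw": 0.3},
  {"x": 0, "y": 0.9, "z": 0.1, "ax": 0, "ay": 0, "az": 0, "jaw": 0.3},
])

```text
clock: 40.12
eef_pos: [0.3789, 0.0187, 0.2518]
eef_rot: [-0.003, 1.563, -0.076]
ft_force: [1.5, -0.4, 0.1]
gripper_width: 0.0553
```

```bash
python3 - <<'E'
from h import *
d=grab('top','top9.png');e=grab('side','side9.png')
a=cv2.resize(d['pixels'][125:265,180:440],(800,430),interpolation=cv2.INTER_CUBIC)
b=cv2.resize(e['pixels'][225:375,225:400],(198,170),interpolation=cv2.INTER_CUBIC)
k=d['pixels'];o=np.zeros((600,800,3),np.uint8);o[:430]=a;o[430:,:198]=b;o[430:,200:400]=cv2.resize(k[135:180,332:377],(200,170),interpolation=cv2.INTER_CUBIC)
o[430:,402:800]=cv2.resize(e['pixels'][130:270,200:400],(398,170))
cv2.imwrite('pics/c14.png',o[:,:,::-1])
E
```

```text
(no output)
```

View pics/c14.png

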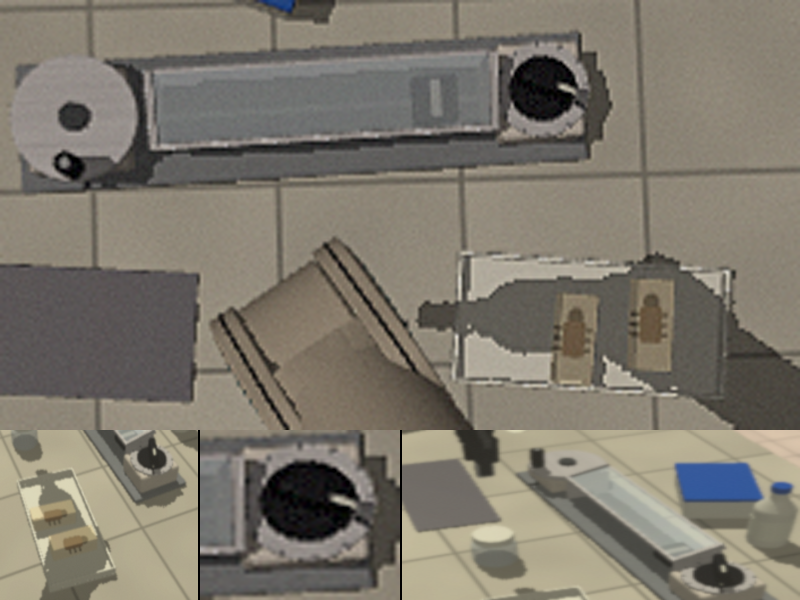

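The last view shows both blocks inside the tray, but the left one (575,338) seems close to the front wall. I'll measure it to confirm that it lies flat.

```bash
python3 - <<'E'
from h import *
np.set_printoptions(precision=3,suppress=True)
d=grab('top');e=grab('side')
T=lambda a,b:(180+a/3.077,125+b/3.071)
for n,c,z in [('tray',[(462,252),(731,268),(723,396),(455,380)],.022),('L',[(560,293),(598,296),(591,385),(552,383)],.04),('R',[(634,279),(673,281),(669,371),(630,369)],.04)]:
    W=np.array([onz(d,*T(*q),z)[:2] for q in c]); print(n,W.mean(0),'\n',W)
W=np.array([onz(d,*T(*q),.04)[:2] for q in [(560,293),(598,296),(591,385),(552,383)]])
for z in (.0,.02,.04,.06): print(z,[np.linalg.norm(onz(d,*T(560,293),z)-onz(d,*T(552,383),z)).round(4),np.linalg.norm(onz(d,*T(634,279),z)-onz(d,*T(630,369),z)).round(4)])
P=e['pixels'].astype(int); b=((P[:,:,0]-P[:,:,2]>38)).astype(np.uint8)*255; b[:220]=0; b[380:]=0;b[:,:225]=0;b[:,340:]=0
for k in cv2.findContours(b,0,2)[0]:
    if cv2.contourArea(k)>60: print('side',cv2.minAreaRect(k),cv2.boundingRect(k))
for n,c in(('L',(.361,-.235)),('R',(.371,-.314))): print(n,[proj(e,[c[0]+s*.045,c[1],z]).round(1) for s in(-1,1) for z in(.004,.04)])
E
```

```text
tray [ 0.373 -0.263] 
 [[ 0.448 -0.136]
 [ 0.424 -0.403]
 [ 0.298 -0.389]
 [ 0.321 -0.125]]
L [ 0.358 -0.241] 
 [[ 0.404 -0.228]
 [ 0.4   -0.266]
 [ 0.313 -0.255]
 [ 0.316 -0.217]]
R [ 0.37  -0.317] 
 [[ 0.416 -0.301]
 [ 0.412 -0.34 ]
 [ 0.325 -0.332]
 [ 0.328 -0.294]]
0.0 [np.float64(0.091), np.float64(0.0909)]
0.02 [np.float64(0.0896), np.float64(0.0895)]
0.04 [np.float64(0.0882), np.float64(0.0881)]
0.06 [np.float64(0.0868), np.float64(0.0866)]
side ((288.569091796875, 319.7380065917969), (14.498129844665527, 41.32586669921875), 73.81079864501953) (268, 308, 43, 23)
side ((270.80029296875, 295.751953125), (13.429192543029785, 39.8136100769043), 80.90972137451172) (251, 287, 41, 19)
L [array([252.9, 308.8]), array([252.2, 299. ]), array([288.3, 297.1]), array([288.4, 287.3])]
R [array([269.2, 334.2]), array([268.8, 324.5]), array([306. , 321.3]), array([306.4, 311.5])]
```

The tray is where it was, but the left block has been knocked to (0.358, −0.241), against the front wall. The side view's slope suggests its near end may be sitting on the wall. I'll regrasp it and set it down in the clear.

```bash
python3 st.py; python3 - <<'E'
from place import *
print(go([.360,-.2415,.12],toolR(np.pi/2-.125)))
e=grab('side')
for n,c,y in(('L',(.358,-.241),-.125),('R',(.37,-.317),-.08)):
    for dz in (0,.018):
        p=proj(e,[c[0]-.045*np.cos(y),c[1]-.045*np.sin(y),.04+dz]);q=proj(e,[c[0]+.045*np.cos(y),c[1]+.045*np.sin(y),.04]); print(n,dz,p,q,np.degrees(np.arctan2(p[1]-q[1],q[0]-p[0])))
E
```

```text
40.3167 [0.378 0.013 0.25 ] w 0.05563073328831014 F [0.01  0.168 0.089] T [-0.032 -0.012 -0.004] q [ 0.608  0.327 -0.918  2.184  0.374  0.787  0.936] x [ 0.004 -0.003 -1.   ] yaw 85.28013268451993
[array([-0.073, -1.018, -0.522]), array([ 0.006,  0.008, -0.085])]
L 0 [251.201 299.507] [288.998 291.3  ] 12.250853653023869
L 0.018 [250.83  294.451] [288.998 291.3  ] 4.71902345701677
R 0 [268.344 324.386] [307.222 313.901] 15.09241025279095
R 0.018 [268.153 319.343] [307.222 313.901] 7.928979407450683
```

Request:
carry_out([
  {"x": -0.073, "y": -1.0, "z": 0, "ax": 0.006, "ay": 0.008, "az": -0.085, "jaw": 0.15},
  {"x": -0.073, "y": -1.0, "z": 0, "ax": 0.006, "ay": 0.008, "az": -0.085, "jaw": 0.15},
  {"x": -0.073, "y": -1.0, "z": 0, "ax": 0.006, "ay": 0.008, "az": -0.085, "jaw": 0.15},
  {"x": -0.073, "y": -1.0, "z": 0, "ax": 0.006, "ay": 0.008, "az": -0.085, "jaw": 0.15},
  {"x": -0.073, "y": -1.0, "z": 0, "ax": 0.006, "ay": 0.008, "az": -0.085, "jaw": 0.15},
  {"x": -0.073, "y": -1.0, "z": 0, "ax": 0.006, "ay": 0.008, "az": -0.085, "jaw": 0.15},
  {"x": -0.073, "y": -1.0, "z": -0.2, "ax": 0.006, "ay": 0.008, "az": -0.085, "jaw": 0.15},
  {"x": -0.073, "y": -1.0, "z": -0.4, "ax": 0.006, "ay": 0.008, "az": -0.085, "jaw": 0.15},
  {"x": -0.073, "y": -1.0, "z": -0.522, "ax": 0.006, "ay": 0.008, "az": -0.085, "jaw": 0.15},
  {"x": -0.073, "y": -1.0, "z": -0.522, "ax": 0.006, "ay": 0.008, "az": -0.085, "jaw": 0.15},
  {"x": -0.073, "y": -1.0, "z": -0.522, "ax": 0.006, "ay": 0.008, "az": -0.085, "jaw": 0.15},
])

```text
clock: 41.28
eef_pos: [0.3583, -0.2356, 0.1187]
eef_rot: [2.52, 1.565, 2.396]
ft_force: [-0.3, 0.6, 1.1]
gripper_width: 0.0491
```

```bash
python3 st.py; python3 - <<'E'
from place import *
print(go([.362,-.2415,.034],toolR(np.pi/2-.125)))
e=grab('side');P=e['pixels'].astype(int); b=((P[:,:,0]-P[:,:,2]>38)).astype(np.uint8)*255; b[:220]=0; b[380:]=0;b[:,:225]=0;b[:,340:]=0
for k in cv2.findContours(b,0,2)[0]:
    if cv2.contourArea(k)>60: print('side',cv2.minAreaRect(k),cv2.boundingRect(k))
E
```

```text
41.2833 [ 0.358 -0.236  0.119] w 0.04910581134906091 F [-0.349  0.552  1.103] T [ 0.038 -0.066 -0.016] q [ 0.948  0.607 -0.621  2.209  0.705  0.535  1.229] x [-0.004  0.004 -1.   ] yaw 82.89990591855407
[array([ 0.015, -0.024, -0.339]), array([-0.007, -0.008, -0.002])]
side ((288.4161071777344, 319.1912841796875), (16.973031997680664, 42.92497253417969), 79.99201965332031) (268, 308, 43, 23)
side ((270.89599609375, 295.427978515625), (14.221394538879395, 40.070343017578125), 79.69515228271484) (251, 286, 41, 20)
```

Request:
carry_out([
  {"x": 0.015, "y": -0.024, "z": -0.12, "ax": 0, "ay": -0.008, "az": 0, "jaw": 0.15},
  {"x": 0.015, "y": -0.024, "z": -0.2, "ax": 0, "ay": -0.008, "az": 0, "jaw": 0.15},
  {"x": 0.015, "y": -0.024, "z": -0.28, "ax": 0, "ay": -0.008, "az": 0, "jaw": 0.15},
  {"x": 0.015, "y": -0.024, "z": -0.34, "ax": 0, "ay": -0.008, "az": 0, "jaw": 0.15},
  {"x": 0.015, "y": -0.024, "z": -0.34, "ax": 0, "ay": -0.008, "az": 0, "jaw": 0.15},
  {"x": 0.015, "y": -0.024, "z": -0.34, "ax": 0, "ay": -0.008, "az": 0, "jaw": 0.15},
])

```text
clock: 41.83
eef_pos: [0.3657, -0.2425, 0.037]
eef_rot: [-0.035, 1.563, -0.157]
ft_force: [0.2, 0.1, 0.4]
gripper_width: 0.0493
```

```bash
python3 st.py
```

```text
41.8333 [ 0.366 -0.242  0.037] w 0.049252775248593644 F [0.192 0.146 0.388] T [ 0.035  0.026 -0.03 ] q [ 0.782  0.748 -0.378  2.239  0.953  0.31   1.019] x [ 0.008 -0.001 -1.   ] yaw 82.96908765028766
```

Request:
carry_out([
  {"x": -0.012, "y": 0, "z": -0.03, "ax": 0, "ay": 0, "az": 0, "jaw": 0.15},
  {"x": -0.012, "y": 0, "z": -0.03, "ax": 0, "ay": 0, "az": 0, "jaw": 0.15},
  {"x": -0.012, "y": 0, "z": -0.03, "ax": 0, "ay": 0, "az": 0, "jaw": -1},
  {"x": -0.012, "y": 0, "z": -0.03, "ax": 0, "ay": 0, "az": 0, "jaw": -1},
  {"x": -0.012, "y": 0, "z": -0.03, "ax": 0, "ay": 0, "az": 0, "jaw": -1},
  {"x": -0.012, "y": 0, "z": -0.03, "ax": 0, "ay": 0, "az": 0, "jaw": -1},
  {"x": -0.012, "y": 0, "z": -0.03, "ax": 0, "ay": 0, "az": 0, "jaw": -1},
  {"x": -0.012, "y": 0, "z": 0.1, "ax": 0, "ay": 0, "az": 0, "jaw": -1},
  {"x": 0.03, "y": 0.06, "z": 0.13, "ax": 0, "ay": 0, "az": 0.07, "jaw": -1},
  {"x": 0.05, "y": 0.1, "z": 0.13, "ax": 0, "ay": 0, "az": 0.07, "jaw": -1},
  {"x": 0.05, "y": 0.1, "z": 0.13, "ax": 0, "ay": 0, "az": 0.07, "jaw": -1},
  {"x": 0.05, "y": 0.1, "z": 0.13, "ax": 0, "ay": 0, "az": 0.07, "jaw": -1},
])

```text
clock: 42.83
eef_pos: [0.377, -0.217, 0.0688]
eef_rot: [0.082, 1.565, -0.005]
ft_force: [-0.3, -0.4, -1.8]
gripper_width: 0.0347
```

```bash
python3 st.py
```

```text
42.8333 [ 0.377 -0.217  0.069] w 0.03474025425549825 F [-0.342 -0.354 -1.848] T [-0.043  0.015  0.   ] q [ 0.803  0.695 -0.502  2.234  0.878  0.409  1.054] x [ 0.006 -0.    -1.   ] yaw 84.99447168980095
```

Request:
carry_out([
  {"x": 0, "y": 0, "z": -0.08, "ax": 0, "ay": 0, "az": 0, "jaw": -1},
  {"x": 0, "y": 0, "z": -0.13, "ax": 0, "ay": 0, "az": 0, "jaw": -1},
  {"x": 0, "y": 0, "z": -0.155, "ax": 0, "ay": 0, "az": 0, "jaw": -1},
  {"x": 0, "y": 0, "z": -0.155, "ax": 0, "ay": 0, "az": 0, "jaw": -1},
  {"x": 0, "y": 0, "z": -0.155, "ax": 0, "ay": 0, "az": 0, "jaw": -1},
])

```text
clock: 43.25
eef_pos: [0.3759, -0.2174, 0.029]
eef_rot: [0.112, 1.567, 0.024]
ft_force: [-0.3, 0.2, -0.9]
gripper_width: 0.0344
```

Request:
carry_out([
  {"x": 0, "y": 0, "z": -0.016, "ax": 0, "ay": 0, "az": 0, "jaw": -1},
  {"x": 0, "y": 0, "z": -0.016, "ax": 0, "ay": 0, "az": 0, "jaw": -1},
  {"x": 0, "y": 0, "z": -0.016, "ax": 0, "ay": 0, "az": 0, "jaw": -1},
])

```text
clock: 43.5
eef_pos: [0.3767, -0.2174, 0.0271]
eef_rot: [-0.178, 1.564, -0.265]
ft_force: [-4.0, 0.3, 27.7]
gripper_width: 0.0345
```

Firm contact at the expected height, so the block is flat. Relieve, open and retreat.

Request:
carry_out([
  {"x": 0, "y": 0, "z": 0.01, "ax": 0, "ay": 0, "az": 0, "jaw": -1},
  {"x": 0, "y": 0, "z": 0.01, "ax": 0, "ay": 0, "az": 0, "jaw": 0.3},
  {"x": 0, "y": 0, "z": 0.01, "ax": 0, "ay": 0, "az": 0, "jaw": 0.3},
  {"x": 0, "y": 0, "z": 0.01, "ax": 0, "ay": 0, "az": 0, "jaw": 0.3},
  {"x": 0, "y": 0, "z": 0.01, "ax": 0, "ay": 0, "az": 0, "jaw": 0.3},
  {"x": 0, "y": 0, "z": 0.12, "ax": 0, "ay": 0, "az": 0, "jaw": 0.3},
  {"x": 0, "y": 0, "z": 0.28, "ax": 0, "ay": 0, "az": 0, "jaw": 0.3},
  {"x": 0, "y": 0, "z": 0.44, "ax": 0, "ay": 0, "az": 0, "jaw": 0.3},
  {"x": 0, "y": 0, "z": 0.6, "ax": 0, "ay": 0, "az": 0, "jaw": 0.3},
  {"x": 0, "y": 0, "z": 0.8, "ax": 0, "ay": 0, "az": 0, "jaw": 0.3},
  {"x": 0, "y": 0, "z": 0.8, "ax": 0, "ay": 0, "az": 0, "jaw": 0.3},
])

```text
clock: 44.42
eef_pos: [0.3796, -0.2173, 0.2301]
eef_rot: [-0.135, 1.558, -0.223]
ft_force: [1.2, -0.2, 0.2]
gripper_width: 0.0554
```

Request:
carry_out([
  {"x": 0, "y": 0.95, "z": 0.1, "ax": 0, "ay": 0, "az": 0, "jaw": 0.3},
  {"x": 0, "y": 0.95, "z": 0.1, "ax": 0, "ay": 0, "az": 0, "jaw": 0.3},
  {"x": 0, "y": 0.95, "z": 0.1, "ax": 0, "ay": 0, "az": 0, "jaw": 0.3},
  {"x": 0, "y": 0.95, "z": 0.1, "ax": 0, "ay": 0, "az": 0, "jaw": 0.3},
  {"x": 0, "y": 0.95, "z": 0.1, "ax": 0, "ay": 0, "az": 0, "jaw": 0.3},
  {"x": 0, "y": 0.95, "z": 0.1, "ax": 0, "ay": 0, "az": 0, "jaw": 0.3},
  {"x": 0, "y": 0.95, "z": 0.1, "ax": 0, "ay": 0, "az": 0, "jaw": 0.3},
  {"x": 0, "y": 0.95, "z": 0.1, "ax": 0, "ay": 0, "az": 0, "jaw": 0.3},
])

```text
clock: 45.08
eef_pos: [0.3765, 0.0221, 0.2502]
eef_rot: [0.204, 1.565, 0.121]
ft_force: [0.4, -0.7, -0.5]
gripper_width: 0.0556
```

```bash
python3 - <<'E'
from h import *
d=grab('top','top10.png');e=grab('side','side10.png');P=d['pixels'].astype(int)
b=((P[:,:,0]-P[:,:,2]>28)).astype(np.uint8)*255; b[:205]=0;b[262:]=0;b[:,:335]=0;b[:,412:]=0
for k in cv2.findContours(b,0,2)[0]:
    if cv2.contourArea(k)>60:
        r_=cv2.minAreaRect(k); W=[onz(d,*q,.04)[:2].round(3) for q in cv2.boxPoints(r_)]; print(onz(d,*r_[0],.04)[:2],W)
diff=cv2.absdiff(cv2.imread('pics/top10.png',0)[110:190,180:385],cv2.imread('pics/top9.png',0)[110:190,180:385]); print('scanner diff px',(diff>40).sum())
P=e['pixels'].astype(int); b=((P[:,:,0]-P[:,:,2]>38)).astype(np.uint8)*255; b[:220]=0; b[380:]=0;b[:,:225]=0;b[:,340:]=0
for k in cv2.findContours(b,0,2)[0]:
    if cv2.contourArea(k)>60: print('side',cv2.minAreaRect(k),cv2.boundingRect(k))
E
python3 st.py
```

```text
[ 0.37063985 -0.31834026] [array([ 0.328, -0.297]), array([ 0.416, -0.304]), array([ 0.413, -0.339]), array([ 0.326, -0.332])]
[ 0.37236339 -0.21849765] [array([ 0.33 , -0.197]), array([ 0.418, -0.206]), array([ 0.415, -0.24 ]), array([ 0.327, -0.231])]
scanner diff px 0
side ((288.16082763671875, 319.7467956542969), (14.729082107543945, 40.744815826416016), 73.61045837402344) (267, 308, 43, 23)
side ((272.64093017578125, 286.13018798828125), (15.429951667785645, 40.297645568847656), 81.38435363769531) (253, 276, 41, 21)
45.1833 [0.376 0.02  0.25 ] w 0.05590146651698673 F [0.406 0.169 0.035] T [-0.023  0.05  -0.012] q [ 0.615  0.334 -0.951  2.188  0.388  0.789  0.895] x [ 0.004  0.    -1.   ] yaw 84.9120457183722
```

```bash
python3 -c "
from plant import r
print(r.sign_off())"
```

```text
the job is handed in; nothing more can be done
None
```

I did the whole job in the order asked and handed it in at about 45 s of the 210 s allowed. Only two blocks were present.

- **Shelf and knob:** I laid both blocks on the glass against the lip, then turned the knob about 195° counter-clockwise. The pointer stands within about 1° of the index mark in both camera views.
- **Handwheel:** I turned it one clockwise turn, and the scan head crossed to the other end. The last check did not quite agree with an exact turn: the handle stopped about 1–2 mm (roughly 2°) past its starting point. I left it there because that is close to the 2 mm camera calibration.
- **Tray:** After I set the second block down, it was found about 3 cm away, at the tray's front wall. I regrasped it and set it down clear of the wall.

**Last checks:** By camera, the blocks are at (0.371, −0.318) and (0.372, −0.218), both clear of the tray walls. The force when I set the second block down again came at the height expected for a block lying flat. The side view's slope estimate for that block was too noisy to confirm this. The knob and wheel area was unchanged between the last two top views. I had no pictures left to view after the final placing, so that check rests on measured numbers only. The bottle, jar and lidded box stood in the last view where they had been, though I did not measure them.

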